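# Pile drives in a carrier and shut the hold-down

### The arm

A 7-joint arm with a two-finger parallel gripper is mounted at the origin on the work surface. World frame = base frame: x ahead of the robot, y to its left, z up, the work surface at z = 0. Lengths are in m, angles in rad, forces in N, time in s.
With the tool pointing down it reaches from about 0.425 to 0.875 m from the base axis. Payload 8.4 kg.
Tool frame: the origin (TCP) lies between the finger pads; the fingertips stand 11 mm ahead of it and the grasp point (between the pads) lies 8 mm behind it (manip.finger_overhang is the distance from the TCP to the fingertips, in m); y points along the fingers, z is the direction in which the jaws open and shut, and the axes are right-handed (so a half turn about y gives the same grasp; the last joint's range is limited). The gripper opens to 87 mm and grips with 3 to 60 N. Pads are 19 mm wide; open, the fingers measure 117 mm over their backs; the gripper's body (75 mm by 190 mm) begins 51 mm behind the grasp point.
Start: joints at [1.143, 0.333, 0.04, 1.465, -0.013, 1.343, -0.059], TCP at [0.21, -0.615, 0.234] pointing down, gripper open.
Joint ranges: [-2.58, 2.58], [-0.38, 2.09], [-1.3, 1.39], [0.25, 2.4], [-1.5, 4.64], [0.08, 2.09], [-2.65, 2.65]. Speed limits (rad/s): [2.22, 2.22, 2.79, 2.79, 3.14, 3.14, 3.14].

### API

Orientations are given as a unit quaternion [w, x, y, z].
In Python, from station import manip gives the robot as it stands. The module is installed in compiled form; this text tells all that it offers.
- The arm moves only by the tool jog_arm, never from a script. Its argument "motion" is a list of rows, each an object of numbers: "x", "y", "z": the shift along the tool's x, y, z in cm; "turn": the turn about the tool's y in rad; "claw": the opening, from -1 (shut) to 1 (fully open). A call has 1 to 5 rows; each row shifts and turns the commanded pose from where the row before left it, along the tool's axes as they then stand; what a row does not reach is not made up. A row lasts 1/12 s, in which the tool goes at most 41.7 mm and 7.16 degrees, less where a joint would pass 70% of its speed; a pose out of reach is approached as far as the arm can. A call with a gripper value outside its range is refused whole. The fingers move at their own pace and stop on an object; the grip force is fixed at half the most. Time passes only in rows, so rows that do not move let the fingers close. It gives the time, the measured TCP pose, the force and the opening at its end, in the units of the state.
- manip.get_obs(): the state, without advancing time (a new reading comes with each control period).
- manip.snapshot(name): name is "side" or "top" or "wrist"; returns a dict with "img" (384x512x3 uint8, red, green, blue), "depth" (384x512 float32, m along the optical axis (not along the pixel's ray), 0 where there is no reading), "fovy" (degrees; the focal length in pixels is half the picture's height over the tangent of half this angle, whatever the lens; pixels are square), "cx", "cy" (the principal point, pixels), "dist_coeffs" ([k1, k2, p1, p2, k3] as OpenCV has them; the pictures are not rectified), "view" (4x4, takes a point from world to camera coordinates). Camera axes: x right, y down, z forward; pixel columns grow to the right and rows downward; lengths in m; the calibration is good to about 2 mm. A picture is of the moment at which its call begins.
- manip.finish_job(): hands the job in, once; it reports no verdict.
The state is a dict: "time": time; "joint_positions": joint angles; "qd": joint speeds; "tau": joint torques, N m; "tcp_pos": TCP position; "orientation": TCP orientation; "wrist_force": force on the tool from outside, world axes, zero at the start; "wrist_torque": the same for the moment, N m; "grip_width": opening from 0.0 (shut) to 1.0 (fully open).
Only numpy, scipy, OpenCV 4.12 (cv2) and the standard library are available. Lean on these libraries where they do the work, as an engineer would, in place of code of your own. Each camera call takes 0.05 s, during which the arm holds its last target. There are 200 camera calls.

### The job

Take the blue-labelled drive and then the green-labelled drive off the sloped rest and pile them squarely, labels up, on the white-labelled drive that lies in the blue carrier: blue on white, green on blue, edges in line all round. Set each one down gently rather than dropping it, and let the white drive stay where it lies. Then swing the carrier's yellow hold-down arm fully down over the finished pile, and leave the red-labelled drive and the other things on the bench alone.

Things in the scene. Friction and masses are not known exactly. Their poses are not given: they have to be found in the camera images.
- drive_blue: aluminium solid-state drive, blue label on its top face; a plain block 100 (x) x 56 (y) x 14 (z) mm, about 0.13 kg; origin at the centre of its underside, z out of the labelled face. Starts on the sloped rest, its x axis pointing up the slope, its lower short side against the rest's lip.
- drive_green: aluminium solid-state drive, green label on its top face; a plain block 100 (x) x 56 (y) x 14 (z) mm, about 0.13 kg; origin at the centre of its underside, z out of the labelled face. Starts on the sloped rest beside the blue one (either may be on the left), at least 35 mm between them.
- drive_white: aluminium solid-state drive, white label on its top face; a plain block 100 (x) x 56 (y) x 14 (z) mm, about 0.13 kg; origin at the centre of its underside, z out of the labelled face. Starts lying flat on the carrier's black rubber pad, roughly in the middle, loose. It is the bottom of the pile; its x axis points roughly along the carrier's x.
- rest: fixed grey sloped rest, 240 mm wide (y), about 125 mm deep (x); origin on the table below the middle of its slope. The slope is inclined 30 degrees, rising along +x of the rest, its low side towards the robot; a lip 8 mm high runs along its low edge.
- light_bar (a point): centre of the white LED light bar (20 mm deep, 264 mm along y, 18 mm high) that crosses over the upper part of the slope on two 10 mm posts: 30 mm along the rest's x and 143 mm above the table. It is in the way of a gripper coming straight down on the middle of a drive: approach and leave square to the slope.
- carrier: fixed blue carrier plate 175 x 110 mm, 8 mm thick, with a black rubber pad 116 x 72 mm whose top is 10 mm above the table; origin on the table below the middle of the pad. Two steel hinge cheeks (reaching 72 mm above the table) stand at x = +85 mm, y = +-20 mm.
- hold_arm (a joint): hinge of the yellow hold-down arm, rad: 0 = fully down, level over the pile (at a stop, 3 mm clear of a pile of three drives), 1.57 = upright, 2.1 = leaning fully back, away from the pile. Starts open, 1.45 to 1.75. A friction hinge: stays where it is left, takes about 1.5 N at the rod to move. Turns about the carrier's y axis.
- hold_rod (a point): centre of the black cross rod at the free end of the hold-down arm: 12 mm diameter, 60 mm long, parallel to the carrier's y, 90 mm from the hinge. The yellow strap between is 24 mm wide and 5 mm thick. At joint value q the rod lies at -90 cos q mm along the carrier's x and +90 sin q mm in height from the hinge.
- hold_hinge (a point): point on the hinge axis of the hold-down arm, 85 mm along the carrier's x from its origin, 61 mm above the table; its x and y axes are those of the carrier.
- drive_red: aluminium solid-state drive, red label on its top face; a plain block 100 (x) x 56 (y) x 14 (z) mm, about 0.13 kg; origin at the centre of its underside, z out of the labelled face. Lies on the table beyond the work; not part of the pile, leave alone.
- memory_stick: bystander: green memory module, 67 x 30 x 5 mm, lying on the table near the robot; origin under its centre.
- pliers: bystander: pliers with red handles, about 150 mm long, 15 mm high, lying at the right; origin at the pivot.
- screwdriver: bystander: screwdriver with a blue handle, 160 mm long, lying at the left.
- screw_dish: bystander: steel dish, 90 mm across, 22 mm high, at the left; origin under its centre.
- mug: bystander: blue mug, 82 mm across, 95 mm high, at the far left; origin under its centre.
- tape_roll: bystander: orange ring (empty tape roll), 90 mm across, 19 mm high, at the right; origin under its centre.
Not all that is in view belongs to the job. What is shaped like the drive_white but purple is not meant.

How it is judged:
On the way, in this order (a step that is already met when the one before it is completed fails the run):
1. the blue drive lies squarely on the white one in the carrier, let go and at rest (x of drive_blue in the frame of drive_white between -0.005 and 0.005 m and y of drive_blue in the frame of drive_white between -0.005 and 0.005 m and z of drive_blue in the frame of drive_white between 0.0115 and 0.0165 m and angle between the x axis of drive_blue and the x axis of drive_white, either way round below 0.1 rad and angle between drive_blue's own z axis and vertical below 0.08 rad and linear speed of drive_blue below 0.03 m/s and contact force between the fingers and drive_blue below 0.1 N), for 0.2 s.
2. the green drive lies squarely on the blue one, let go and at rest (x of drive_blue in the frame of drive_white between -0.005 and 0.005 m and y of drive_blue in the frame of drive_white between -0.005 and 0.005 m and z of drive_blue in the frame of drive_white between 0.0115 and 0.0165 m and angle between the x axis of drive_blue and the x axis of drive_white, either way round below 0.1 rad and angle between each of drive_blue, drive_green's own z axis and vertical below 0.08 rad and x of drive_green in the frame of drive_blue between -0.005 and 0.005 m and y of drive_green in the frame of drive_blue between -0.005 and 0.005 m and z of drive_green in the frame of drive_blue between 0.0115 and 0.0165 m and angle between the x axis of drive_green and the x axis of drive_blue, either way round below 0.1 rad and linear speed of drive_green below 0.03 m/s and contact force between the fingers and drive_green below 0.1 N), for 0.2 s.
At the end, for the whole second after the job is handed in: Blue lies on white and green on blue, each within 5 mm and 0.1 rad of the one below, flat, label up, released, at rest; white within 15 mm of its start; hold-down arm within 0.06 rad of its stop; red drive within 20 mm, other bystanders within 30 mm of their starts (all of step 2 and linear speed of each of drive_blue, drive_white below 0.03 m/s and contact force between the fingers and drive_blue below 0.1 N and value of joint hold_arm below 0.06 rad and distance of drive_white from where it was at the start of the episode below 0.015 m and angle between drive_white's own z axis and vertical below 0.08 rad and distance of drive_red from where it was at the start of the episode below 0.02 m and distance of each of memory_stick, pliers, screwdriver, screw_dish, mug, tape_roll from where it was at the start of the episode below 0.03 m); the robot touches nothing.
It fails at once if a drive of the pile is dropped (falls from more than about 15 mm, faster than 0.55 m/s, out of the fingers) ((linear speed of drive_blue above 0.55 m/s and contact force between the fingers and drive_blue below 0.05 N) or (linear speed of drive_green above 0.55 m/s and contact force between the fingers and drive_green below 0.05 N)).
It fails at once if the white drive is shoved more than 15 mm (distance of drive_white from where it was at the start of the episode above 0.015 m).
It fails at once if the red drive is moved more than 20 mm or another bystander more than 30 mm (distance of drive_red from where it was at the start of the episode above 0.02 m or distance of any of memory_stick, pliers, screwdriver, screw_dish, mug, tape_roll from where it was at the start of the episode above 0.03 m).
It also fails if it takes over 72 s, if anything falls off the work surface, if the arm or the gripper's body presses on something with over 40 N, if the wrist force passes 120 N, or if a joint passes its speed limit or range.

## Working session

There is one attempt and no reset: what is moved stays moved. The work goes in short steps, Python scripts to look and compute and a tool call to move; the robot and the scene stay as the last step left them, time stands still between calls to the robot, and variables do not carry over. Pictures are saved under pics/ and viewed, about 8 in all and at most 12, crops included, and the job is handed in when it is done.

Besides the shell and the picture viewer there is one more tool, called after "Request:" in YAML: its name, and indented under it one key for each argument. jog_arm: Moves the arm, as the interface text tells. Its arguments: {"type":"object","properties":{"motion":{"type":"array","items":{"type":"object","properties":{"x":{"type":"number"},"y":{"type":"number"},"z":{"type":"number"},"turn":{"type":"number"},"claw":{"type":"number"}}}}},"required":["motion"]}

```bash
mkdir -p pics; cat > h.py <<'E'
import numpy as np, cv2
from station import manip
def snap(n):
    s=manip.snapshot(n); f=s["img"].shape[0]/2/np.tan(np.radians(s["fovy"])/2)
    s["K"]=np.array([[f,0,s["cx"]],[0,f,s["cy"]],[0,0,1]]); s["D"]=np.array(s["dist_coeffs"],float); s["V"]=np.array(s["view"]); return s
def rays(s,px):
    u=cv2.undistortPoints(np.array(px,float).reshape(-1,1,2),s["K"],s["D"])[:,0]
    R,t=s["V"][:3,:3],s["V"][:3,3]
    return -R.T@t, np.c_[u,np.ones(len(u))]@R   # depth-scaled directions
def onz(s,px,z):
    c,d=rays(s,px); return c+d*((z-c[2])/d[:,2])[:,None]
def cloud(s):
    h,w=s["depth"].shape; v,u=np.mgrid[:h,:w]
    c,d=rays(s,np.c_[u.ravel(),v.ravel()]); return (c+d*s["depth"].reshape(-1,1)).reshape(h,w,3)
def save(s,n): cv2.imwrite("pics/"+n+".png",cv2.cvtColor(s["img"],cv2.COLOR_RGB2BGR))
E
python3 - <<'E'
from h import *
from scipy.spatial.transform import Rotation as R
o=manip.get_obs(); print({k:np.round(v,3) for k,v in o.items()}, manip.finger_overhang)
q=o["orientation"]; print(R.from_quat([*q[1:],q[0]]).as_matrix().round(3))
for n in("top","side"):
    s=snap(n); save(s,n+"1"); print(n,s["fovy"],s["D"],s["V"].round(3).tolist())
    np.savez(n+"1.npz",**{k:s[k] for k in("img","depth","K","D","V")})
E
```

```text
{'time': np.float64(0.0), 'joint_positions': array([ 1.143,  0.334,  0.04 ,  1.466, -0.013,  1.343, -0.059]), 'qd': array([-0.   , -0.   , -0.001, -0.001, -0.002,  0.002, -0.001]), 'tau': array([ 1.0000e-03, -6.5636e+01,  1.3360e+00, -4.0381e+01, -6.0000e-02,
        4.5000e-02,  0.0000e+00]), 'tcp_pos': array([ 0.21 , -0.615,  0.233]), 'orientation': array([ 0.116, -0.116,  0.698, -0.697]), 'wrist_force': array([-0.473,  1.097,  0.29 ]), 'wrist_torque': array([-0.032,  0.014,  0.006]), 'grip_width': np.float64(1.002)} 0.011
[[-0.946 -0.001  0.323]
 [-0.323  0.001 -0.946]
 [ 0.    -1.    -0.002]]
top 54.02254651356238 [0.00790257 0.         0.         0.         0.        ] [[-0.03, -0.999, -0.014, 0.027], [-0.98, 0.032, -0.198, 0.586], [0.198, 0.008, -0.98, 1.226], [0.0, 0.0, 0.0, 1.0]]
side 52.62628142275202 [0.02325434 0.         0.         0.         0.        ] [[-0.812, -0.583, 0.013, 0.445], [-0.42, 0.57, -0.706, 0.302], [0.404, -0.579, -0.708, 1.088], [0.0, 0.0, 0.0, 1.0]]
```

View pics/top1.png

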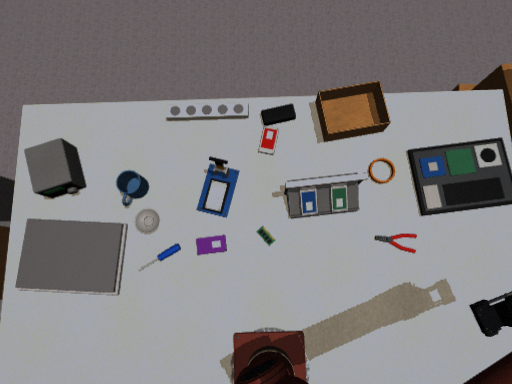

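View pics/side1.png

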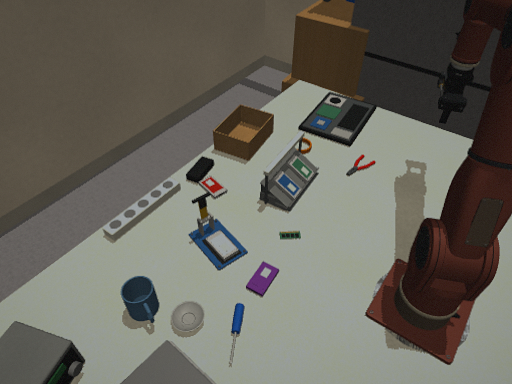

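Top view candidates: blue drive on the rest at (308,201), not the blue item in the black tray (433,166). Green drive on the rest at (340,198), not the tray item (460,160) or the memory stick (265,235). White drive in the carrier at (216,196), not purple (211,244) or red (268,140). I'll check this choice in a close crop and measure.

```bash
cat > m1.py <<'E'
from h import *
s=dict(np.load("top1.npz")); P=cloud(s)
crop=cv2.resize(s["img"][90:260,190:390],None,fx=4,fy=3.5,interpolation=cv2.INTER_CUBIC)
cv2.imwrite("pics/crop1.png",crop[:,:,::-1])
hsv=cv2.cvtColor(s["img"],cv2.COLOR_RGB2HSV)
def reg(name,lo,hi,box):
    m=cv2.inRange(hsv,lo,hi); k=np.zeros_like(m); x0,y0,x1,y1=box; k[y0:y1,x0:x1]=m[y0:y1,x0:x1]
    n,l,st,c=cv2.connectedComponentsWithStats(k); i=1+st[1:,4].argmax(); M=l==i
    p=P[M]; p=p[s["depth"][M]>0]
    print(name,st[i],c[i].round(1),"med",np.median(p,0).round(4),"min",np.percentile(p,3,0).round(3),"max",np.percentile(p,97,0).round(3)); return p
for n,a in dict(blue=((100,80,40),(130,255,255),(295,180,322,220)),green=((45,60,30),(95,255,255),(326,180,355,220)),
  carrier=((100,80,40),(130,255,255),(190,160,245,220)),red=((0,120,80),(8,255,255),(255,120,285,160)),yellow=((18,90,60),(35,255,255),(200,145,245,180))).items():
    try:
        p=reg(n,*a)
        if n in("blue","green"):
            A=np.c_[p[:,:2],np.ones(len(p))]; c=np.linalg.lstsq(A,p[:,2],rcond=None)[0]; print("  grad",c.round(3),"ang",np.degrees(np.arctan(np.hypot(*c[:2]))).round(1),"dir",np.arctan2(c[1],c[0]).round(3))
    except Exception as e: print(n,e)
# carrier plate rect at z=.008, white label rect at .024
for n,m,z in(("plate",cv2.inRange(hsv,(100,80,40),(130,255,255)),.008),("white",cv2.inRange(hsv,(0,0,170),(180,60,255)),.024)):
    k=np.zeros_like(m); k[165:220,195:242]=m[165:220,195:242]
    c=max(cv2.findContours(k,0,2)[0],key=cv2.contourArea)[:,0]
    if n=="white": c=max([q for q in cv2.findContours(k,0,2)[0] if cv2.pointPolygonTest(q,(216,196),True)>-8],key=cv2.contourArea)[:,0]
    w=onz(s,c,z)[:,:2]; print(n,cv2.minAreaRect((w*1000).astype(np.float32)))
E
python3 m1.py
```

```text
blue [302 191  14  22 219] [308.5 200.7] med [ 0.5404 -0.1478  0.0586] min [ 0.504 -0.172  0.036] max [ 0.565 -0.127  0.074]
  grad [ 0.585  0.024 -0.254] ang 30.3 dir 0.042
green [332 188  14  22 207] [338.9 197.1] med [ 0.5503 -0.2528  0.0591] min [ 0.512 -0.274  0.037] max [ 0.572 -0.232  0.074]
  grad [ 0.552  0.053 -0.231] ang 29.0 dir 0.097
carrier [197 164  42  53 746] [218.8 188.5] med [0.6113 0.1496 0.0083] min [0.509 0.102 0.003] max [0.675 0.227 0.014]
red [261 128  16  21 191] [268.4 139.2] med [ 0.7704 -0.02    0.0153] min [ 0.744 -0.047  0.01 ] max [0.813 0.002 0.02 ]
yellow [217 167   4   2   4] [218.5 167.8] med [0.6592 0.1533 0.0698] min [0.658 0.149 0.067] max [0.661 0.157 0.075]
plate ((595.2777099609375, 164.4166717529297), (109.85527801513672, 173.18296813964844), 74.07366180419922)
white ((568.4562377929688, 171.36257934570312), (46.26258087158203, 76.9925537109375), 74.3482894897461)
```

View pics/crop1.png

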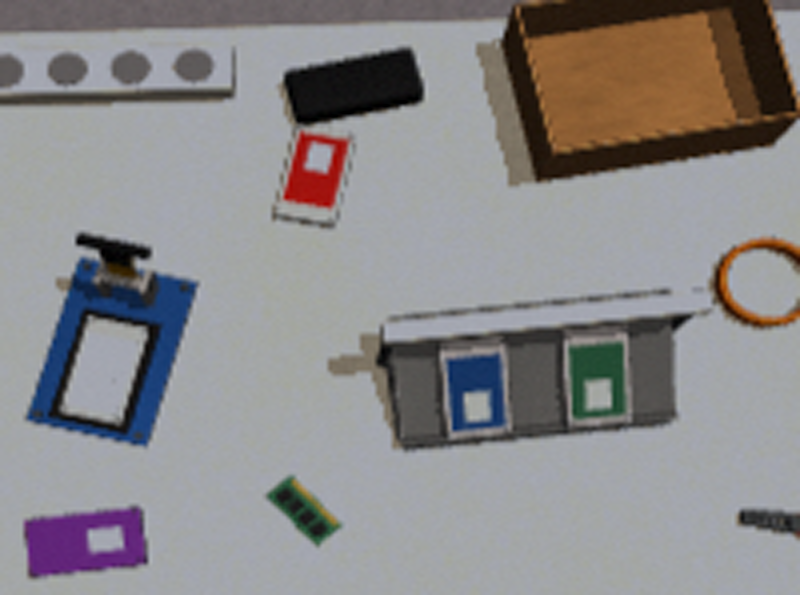

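The crop confirms it: the blue and green drives are side by side on the sloped rest under the light bar, and the white one is in the carrier with the upright arm. Next I'll work out the wrist camera's mounting and the move to a hover.

```bash
cat >> h.py <<'E'
from scipy.spatial.transform import Rotation as Ro
def pose():
    o=manip.get_obs(); q=o["orientation"]; return np.array(o["tcp_pos"]),Ro.from_quat([*q[1:],q[0]]).as_matrix(),o
def plan(*tg):  # targets (x,y,z,zang): zang = world angle of tool z; turn first, then shift, in tool axes
    p,R,o=pose(); a=np.arctan2(R[1,2],R[0,2])
    for x,y,z,za in tg:
        t=(a-za+np.pi)%(2*np.pi)-np.pi
        d=np.array([x,y,z])-p; tx=np.array([np.sin(za),-np.cos(za),0]) # tool x = y cross z, y=(0,0,-1)
        tx=np.cross([0,0,-1],[np.cos(za),np.sin(za),0]); tz=np.array([np.cos(za),np.sin(za),0])
        print("turn %.3f  cm x %.2f y %.2f z %.2f  |d| %.1f mm"%(t,d@tx*100,-d[2]*100,d@tz*100,np.linalg.norm(d)*1000)); p=np.array([x,y,z]);a=za
E
python3 - <<'E'
from h import *
s=snap("wrist"); p,R,o=pose(); V=s["V"]; c=-V[:3,:3].T@V[:3,3]
print("cam in tool",(R.T@(c-p)).round(4),"axes in tool",(V[:3,:3]@R).round(3).tolist(),s["fovy"])
t=dict(np.load("top1.npz")); P=cloud(t); z=P[...,2]
m=(z>.138)&(z<.165)&(P[...,1]<-.02)&(P[...,1]>-.36)&(P[...,0]>.5)&(P[...,0]<.7); q=P[m]; print("bar n",m.sum(),cv2.minAreaRect((q[:,:2]*1000).astype(np.float32)),np.median(q,0))
plan((0.50,-0.195,0.30,-1.477))
E
```

```text
cam in tool [-0.0779 -0.1521  0.0005] axes in tool [[-0.0, -0.0, 1.0], [0.957, -0.289, 0.0], [0.289, 0.957, 0.0]] 71.56410394034978
bar n 562 ((588.307861328125, -198.0234375), (21.838674545288086, 262.3719787597656), 4.607616424560547) [ 0.58714884 -0.19643317  0.15174799]
turn 0.235  cm x -32.83 y -6.72 z -39.08  |d| 514.8 mm
```

```bash
python3 -c "
from h import *
plan((0.43,-0.195,0.24,-1.486))"
```

```text
turn 0.244  cm x -25.50 y -0.72 z -39.97  |d| 474.2 mm
```

Request:
jog_arm:
  motion:
    - {"turn": 0.122}
    - {"turn": 0.122}
    - {"x": -1.2, "z": -2}
    - {"x": -2.1, "z": -3.2}
    - {"x": -2.1, "z": -3.2}

```text
invalid input at $.motion[0]: expected keys x, y, z, turn, claw
```

Request:
jog_arm:
  motion:
    - {"x": -2.1, "z": -3.3}
    - {"x": -2.1, "z": -3.3}
    - {"x": -2.1, "z": -3.3}
    - {"x": -2.1, "z": -3.3}
    - {"x": -2.1, "z": -3.3}

```text
invalid input at $.motion[0]: expected keys x, y, z, turn, claw
```

Request:
jog_arm:
  motion:
    - {"x": -2.1, "z": -3.3}
    - {"x": -2.1, "z": -3.3}
    - {"x": -2.1, "z": -3.3}
    - {"x": -1, "z": -1.5, "claw": 0.65}
    - {"claw": 0.65}

```text
invalid input at $.motion[0]: expected keys x, y, z, turn, claw
```

Request:
jog_arm:
  motion:
    - {"x": 0, "y": 0, "z": 0, "turn": 0.122, "claw": 1}
    - {"x": 0, "y": 0, "z": 0, "turn": 0.122, "claw": 1}
    - {"x": -1.2, "y": 0, "z": -2, "turn": 0, "claw": 1}
    - {"x": -2.1, "y": 0, "z": -3.2, "turn": 0, "claw": 1}
    - {"x": -2.1, "y": 0, "z": -3.2, "turn": 0, "claw": 1}

```text
time: 0.57
tcp_pos: [0.256, -0.5262, 0.2328]
orientation: [0.029, -0.029, 0.707, -0.706]
wrist_force: [1.7, -0.0, 0.1]
grip_width: 0.996
```

Request:
jog_arm:
  motion:
    - {"x": -2.1, "y": 0, "z": -3.3, "turn": 0, "claw": 1}
    - {"x": -2.1, "y": 0, "z": -3.3, "turn": 0, "claw": 1}
    - {"x": -2.1, "y": 0, "z": -3.3, "turn": 0, "claw": 1}
    - {"x": -2.1, "y": 0, "z": -3.3, "turn": 0, "claw": 1}
    - {"x": -2.1, "y": 0, "z": -3.3, "turn": 0, "claw": 1}

```text
time: 0.98
tcp_pos: [0.3476, -0.3517, 0.2335]
orientation: [-0.03, 0.03, -0.706, 0.707]
wrist_force: [0.9, -1.4, 0.4]
grip_width: 0.999
```

Request:
jog_arm:
  motion:
    - {"x": -2.1, "y": 0, "z": -3.3, "turn": 0, "claw": 1}
    - {"x": -2.1, "y": 0, "z": -3.3, "turn": 0, "claw": 1}
    - {"x": -2.1, "y": 0, "z": -3.3, "turn": 0, "claw": 1}
    - {"x": -1, "y": 0, "z": -1.5, "turn": 0, "claw": 0.65}
    - {"x": 0, "y": 0, "z": 0, "turn": 0, "claw": 0.65}

```text
time: 1.4
tcp_pos: [0.4125, -0.2291, 0.2337]
orientation: [0.033, -0.032, 0.707, -0.706]
wrist_force: [1.2, -0.1, 0.5]
grip_width: 0.92
```

```bash
python3 - <<'E'
from h import *
s=snap("wrist"); p,R,o=pose(); print(p.round(4),o["grip_width"],np.arctan2(R[1,2],R[0,2]))
save(s,"w1"); np.savez("w1.npz",**{k:s[k] for k in("img","depth","K","D","V")})
E
```

```text
[ 0.4112 -0.2318  0.2336] 0.8869472194266436 -1.4816378146344868
```

View pics/w1.png

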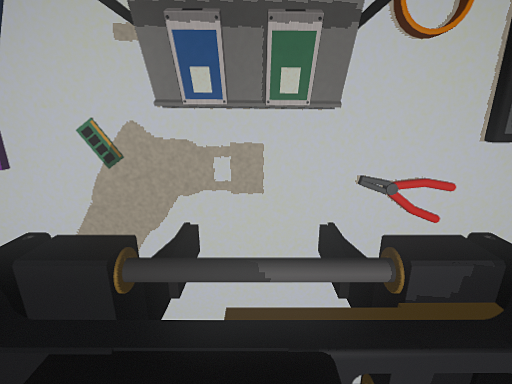

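The wrist view shows blue at about (197,62) and green at about (294,60), both whole and flat against the lip, with the memory stick (100,143) and pliers (395,187) clear of the work. The gap between the drives is about 38 mm.

```bash
cat > m2.py <<'E'
from h import *
import sys
s=dict(np.load(sys.argv[1])); P=cloud(s); hsv=cv2.cvtColor(s["img"],cv2.COLOR_RGB2HSV)
z30=np.radians(30)
for n,lo,hi in(("blue",(100,120,40),(125,255,255)),("green",(60,80,40),(90,255,255))):
    m=cv2.inRange(hsv,lo,hi); m[125:]=0; m[:,370:]=0
    c=max(cv2.findContours(m,0,2)[0],key=cv2.contourArea); M=np.zeros_like(m); cv2.drawContours(M,[c],-1,255,-1)
    p=P[(cv2.erode(M,np.ones((5,5)))>0)&(s["depth"]>0)]; c0=p.mean(0); nrm=np.linalg.svd(p-c0)[2][2]; nrm*=np.sign(nrm[2])
    up=np.array([0,0,1.])-nrm*nrm[2]; up/=np.linalg.norm(up); left=np.cross(nrm,up)
    o,d=rays(s,c[:,0]); w=o+d*(((c0-o)@nrm)/(d@nrm))[:,None]
    r=cv2.minAreaRect((np.c_[(w-c0)@up,(w-c0)@left]*1000).astype(np.float32)); ctr=c0+up*r[0][0]/1e3+left*r[0][1]/1e3
    print(n,"tilt",np.degrees(np.arccos(nrm[2])).round(1),"slope dir",np.arctan2(up[1],up[0]).round(3),"rect",np.round(r[1],1),r[2],"label centre",ctr.round(4))
# lip front edge and drive side edges along a middle row
row=s["img"][62].astype(int); print(row[150:345:1].sum(1).tolist())
E
python3 m2.py w1.npz
```

```text
blue tilt 30.5 slope dir 0.085 rect [44.9 74.8] 89.83062744140625 label centre [ 0.5344 -0.1512  0.0565]
green tilt 30.5 slope dir 0.081 rect [75.  45.5] 0.33871424198150635 label centre [ 0.5429 -0.2544  0.0564]
[310, 309, 309, 310, 309, 307, 304, 306, 306, 304, 305, 308, 308, 307, 306, 304, 301, 301, 301, 303, 300, 304, 303, 206, 377, 465, 472, 464, 297, 216, 231, 232, 234, 231, 230, 236, 232, 235, 239, 232, 234, 234, 233, 234, 234, 235, 235, 237, 237, 235, 236, 235, 234, 235, 232, 234, 233, 237, 233, 235, 231, 234, 232, 233, 232, 233, 233, 230, 210, 378, 464, 461, 471, 371, 215, 285, 298, 294, 297, 296, 299, 298, 293, 293, 292, 291, 294, 294, 292, 293, 294, 297, 295, 294, 296, 299, 302, 300, 303, 300, 295, 296, 296, 299, 301, 301, 299, 295, 297, 299, 298, 307, 259, 208, 210, 195, 196, 447, 473, 470, 506, 214, 205, 227, 224, 223, 224, 225, 222, 225, 227, 223, 220, 224, 220, 223, 218, 221, 220, 221, 221, 223, 221, 224, 225, 222, 223, 223, 222, 222, 221, 221, 222, 223, 227, 226, 225, 220, 219, 225, 218, 195, 417, 476, 462, 474, 289, 294, 298, 298, 299, 295, 295, 295, 293, 289, 295, 297, 293, 294, 298, 297, 296, 299, 299, 300, 297, 299, 296, 299, 298, 296, 298, 293, 295]
```

```bash
python3 -c "
from h import *
plan((0.5269,-0.1518,0.13,-1.488),(0.5269,-0.1518,0.0545,-1.488))
s=dict(np.load('w1.npz')); print(onz(s,[(100,143),(120,160),(360,182),(152,105),(340,103)],0.005).round(3))"
```

```text
turn 0.006  cm x -12.19 y 10.36 z -7.01  |d| 174.6 mm
turn 0.000  cm x 0.00 y 7.55 z 0.00  |d| 75.5 mm
[[ 0.43  -0.003  0.005]
 [ 0.408 -0.03   0.005]
 [ 0.408 -0.381  0.005]
 [ 0.488 -0.077  0.005]
 [ 0.514 -0.331  0.005]]
```

Request:
jog_arm:
  motion:
    - {"x": -2.4, "y": 2.1, "z": -1.4, "turn": 0.006, "claw": 0.65}
    - {"x": -2.4, "y": 2.1, "z": -1.4, "turn": 0, "claw": 0.65}
    - {"x": -2.4, "y": 2.1, "z": -1.4, "turn": 0, "claw": 0.65}
    - {"x": -2.4, "y": 2.1, "z": -1.4, "turn": 0, "claw": 0.65}
    - {"x": -2.6, "y": 2, "z": -1.4, "turn": 0, "claw": 0.65}

```text
time: 1.87
tcp_pos: [0.5264, -0.1553, 0.1282]
orientation: [-0.027, 0.027, -0.706, 0.707]
wrist_force: [0.1, -0.4, 0.7]
grip_width: 0.825
```

Request:
jog_arm:
  motion:
    - {"x": 0, "y": 2, "z": 0, "turn": 0, "claw": 0.65}
    - {"x": 0, "y": 2, "z": 0, "turn": 0, "claw": 0.65}
    - {"x": 0, "y": 1, "z": 0, "turn": 0, "claw": 0.65}
    - {"x": 0, "y": 0, "z": 0, "turn": 0, "claw": 0.65}
    - {"x": 0, "y": 0, "z": 0, "turn": 0, "claw": 0.65}

```text
time: 2.28
tcp_pos: [0.5258, -0.1553, 0.0796]
orientation: [-0.027, 0.028, -0.707, 0.707]
wrist_force: [0.2, 0.1, 0.3]
grip_width: 0.826
```

```bash
python3 - <<'E'
from h import *
s=snap("wrist"); save(s,"w2"); p,R,o=pose(); print(p.round(4),o["grip_width"],o["wrist_force"])
plan((0.5269,-0.1518,0.0545,-1.488))
E
```

```text
[ 0.5265 -0.1553  0.0805] 0.827620604599989 [-0.20532431  1.04761593  0.46529559]
turn -0.005  cm x -0.07 y 2.60 z -0.34  |d| 26.2 mm
```

View pics/w2.png

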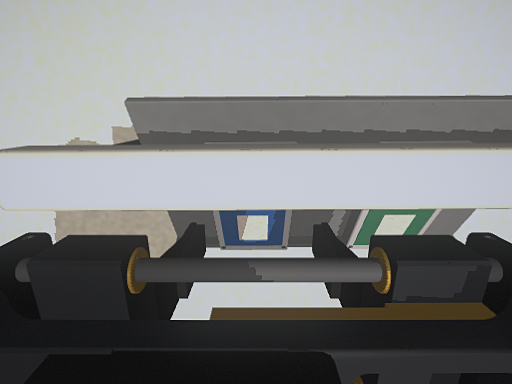

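The fingers (inner edges at about 204 and 315 px) straddle blue (220–290) and clear the bar, with a 3 mm correction to make to the left.

Request:
jog_arm:
  motion:
    - {"x": 0, "y": 1, "z": -0.3, "turn": 0, "claw": 0.65}
    - {"x": 0, "y": 1, "z": 0, "turn": 0, "claw": 0.65}
    - {"x": 0, "y": 0.6, "z": 0, "turn": 0, "claw": 0.65}
    - {"x": 0, "y": 0, "z": 0, "turn": 0, "claw": 0.65}
    - {"x": 0, "y": 0, "z": 0, "turn": 0, "claw": 0.65}

```text
time: 2.75
tcp_pos: [0.5257, -0.1512, 0.0531]
orientation: [0.028, -0.028, 0.707, -0.706]
wrist_force: [0.2, 0.0, -0.1]
grip_width: 0.826
```

Request:
jog_arm:
  motion:
    - {"x": 0, "y": 0, "z": 0, "turn": 0, "claw": -1}
    - {"x": 0, "y": 0, "z": 0, "turn": 0, "claw": -1}
    - {"x": 0, "y": 0, "z": 0, "turn": 0, "claw": -1}
    - {"x": 0, "y": 0, "z": 0, "turn": 0, "claw": -1}
    - {"x": 0, "y": 0, "z": 0, "turn": 0, "claw": -1}

```text
time: 3.17
tcp_pos: [0.5263, -0.1513, 0.0539]
orientation: [-0.028, 0.028, -0.707, 0.707]
wrist_force: [0.2, 0.1, 2.4]
grip_width: 0.637
```

Gripped at 55.4 mm. Now lifting square to the slope.

Request:
jog_arm:
  motion:
    - {"x": 0.3, "y": -0.5, "z": 0, "turn": 0, "claw": -1}
    - {"x": 0.5, "y": -0.8, "z": 0, "turn": 0, "claw": -1}
    - {"x": 0.7, "y": -0.9, "z": 0, "turn": 0, "claw": -1}
    - {"x": 1, "y": -0.5, "z": 0, "turn": 0, "claw": -1}
    - {"x": 1.5, "y": 0, "z": 0, "turn": 0, "claw": -1}

```text
time: 3.58
tcp_pos: [0.4863, -0.1546, 0.0823]
orientation: [-0.029, 0.027, -0.706, 0.707]
wrist_force: [0.0, 0.5, -1.4]
grip_width: 0.635
```

Request:
jog_arm:
  motion:
    - {"x": 2, "y": 0, "z": 0, "turn": 0, "claw": -1}
    - {"x": 2, "y": 0, "z": 0, "turn": 0, "claw": -1}
    - {"x": 1, "y": 0, "z": 0, "turn": 0, "claw": -1}
    - {"x": 0, "y": 0, "z": 0, "turn": 0, "claw": -1}
    - {"x": 0, "y": 0, "z": 0, "turn": 0, "claw": -1}

```text
time: 4.0
tcp_pos: [0.4363, -0.1587, 0.0812]
orientation: [-0.028, 0.027, -0.706, 0.707]
wrist_force: [1.1, -0.5, -1.2]
grip_width: 0.636
```

```bash
python3 - <<'E'
from h import *
s=snap("side"); cv2.imwrite("pics/s2.png",cv2.resize(s["img"][110:260,200:400],None,fx=4,fy=4,interpolation=cv2.INTER_CUBIC)[:,:,::-1]); p,R,o=pose(); print(p.round(4),o["grip_width"],o["wrist_force"])
E
```

```text
[ 0.437  -0.1585  0.0811] 0.6343259706176054 [ 0.09179123  0.24788647 -1.56963815]
```

View pics/s2.png

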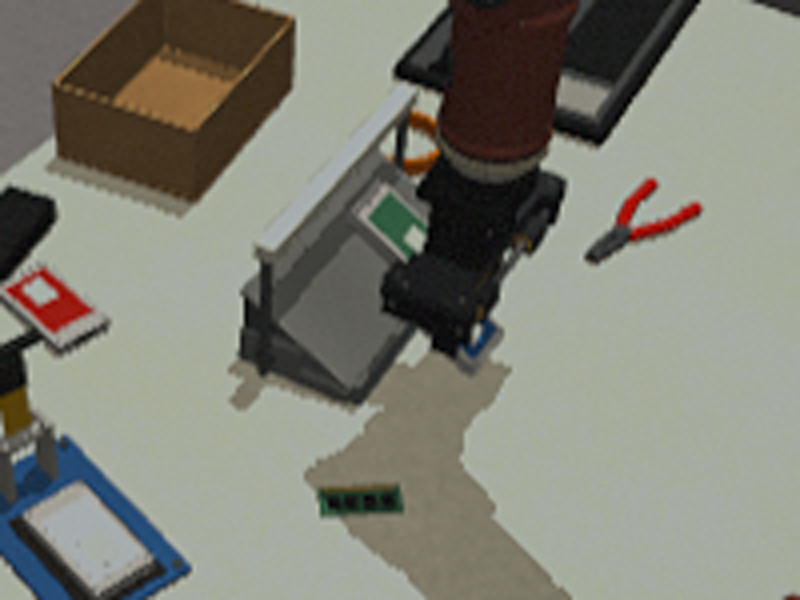

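The side view shows blue held over clear table at about (480,345) in the crop, with green untouched on the rest. I'll back off 2 cm and press the low edge on the table to turn it flat in the pads.

Request:
jog_arm:
  motion:
    - {"x": 1, "y": 1.3, "z": 0, "turn": 0, "claw": -1}
    - {"x": 1, "y": 1.5, "z": 0, "turn": 0, "claw": -1}
    - {"x": 0, "y": 1.2, "z": 0, "turn": 0, "claw": -1}
    - {"x": 0, "y": 0.5, "z": 0, "turn": 0, "claw": -1}
    - {"x": 0, "y": 0.3, "z": 0, "turn": 0, "claw": -1}

```text
time: 4.47
tcp_pos: [0.4173, -0.1595, 0.0323]
orientation: [0.028, -0.028, 0.707, -0.706]
wrist_force: [1.2, 1.1, 6.5]
grip_width: 0.639
```

Request:
jog_arm:
  motion:
    - {"x": 0, "y": 0.2, "z": 0, "turn": 0, "claw": -1}
    - {"x": 0, "y": 0.2, "z": 0, "turn": 0, "claw": -1}
    - {"x": 0, "y": 0.2, "z": 0, "turn": 0, "claw": -1}
    - {"x": 0, "y": 0.2, "z": 0, "turn": 0, "claw": -1}
    - {"x": 0, "y": 0.2, "z": 0, "turn": 0, "claw": -1}

```text
time: 4.88
tcp_pos: [0.4209, -0.16, 0.0249]
orientation: [-0.031, 0.026, -0.706, 0.707]
wrist_force: [5.0, 1.9, 8.0]
grip_width: 0.634
```

Request:
jog_arm:
  motion:
    - {"x": 0, "y": 0.2, "z": 0, "turn": 0, "claw": -1}
    - {"x": 0, "y": 0.2, "z": 0, "turn": 0, "claw": -1}
    - {"x": 0, "y": 0.1, "z": 0, "turn": 0, "claw": -1}
    - {"x": 0, "y": 0.1, "z": 0, "turn": 0, "claw": -1}
    - {"x": 0, "y": 0, "z": 0, "turn": 0, "claw": -1}

```text
time: 5.3
tcp_pos: [0.4203, -0.1603, 0.0185]
orientation: [-0.03, 0.026, -0.706, 0.707]
wrist_force: [3.4, -0.2, 5.7]
grip_width: 0.64
```

```bash
python3 - <<'E'
from h import *
s=snap("wrist"); save(s,"w3"); p,R,o=pose(); print(p.round(4),o["grip_width"],o["wrist_force"],o["wrist_torque"])
E
```

```text
[ 0.4203 -0.1603  0.0186] 0.6418512108846265 [3.29863545 0.61020077 6.46518442] [ 0.09314416 -0.65516158  0.04508294]
```

View pics/w3.png

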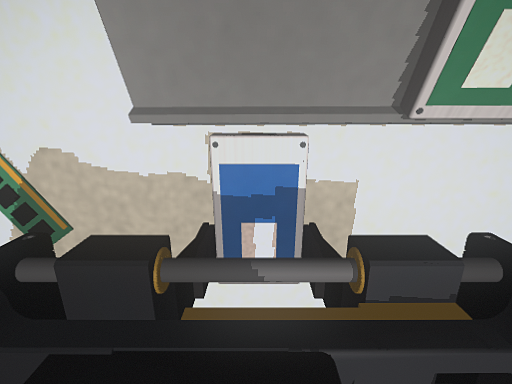

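Blue (208–310, 133–280 px) is clear of the lip and memory stick. Checking its remaining tilt from depth.

```bash
cat > tilt.py <<'E'
from h import *
import sys
def tilt(s,lo,hi,box):
    P=cloud(s); m=cv2.inRange(cv2.cvtColor(s["img"],cv2.COLOR_RGB2HSV),lo,hi); k=np.zeros_like(m);x0,y0,x1,y1=box;k[y0:y1,x0:x1]=m[y0:y1,x0:x1]
    p=P[(cv2.erode(k,np.ones((3,3)))>0)&(s["depth"]>0)]; c=p.mean(0); n=np.linalg.svd(p-c)[2][2]; n*=np.sign(n[2])
    print("n",len(p),"centre",c.round(4),"normal",n.round(3),"tilt deg",np.degrees(np.arccos(n[2])).round(1),"z",np.percentile(p[:,2],[3,97]).round(4))
col=dict(blue=((100,120,40),(125,255,255)),green=((60,80,40),(90,255,255)))
if __name__=="__main__":
    s=snap("wrist"); tilt(s,*col[sys.argv[1]],tuple(map(int,sys.argv[2:6]))); p,R,o=pose(); print(p.round(4),o["wrist_force"].round(1),o["grip_width"])
E
python3 tilt.py blue 205 130 315 235
```

```text
n 4530 centre [ 0.4509 -0.1587  0.0191] normal [-0.06  -0.005  0.998] tilt deg 3.4 z [0.0174 0.0208]
[ 0.4202 -0.1603  0.0186] [ 3.2 -0.1  5.6] 0.6410698793896605
```

Request:
jog_arm:
  motion:
    - {"x": 0, "y": 0.15, "z": 0, "turn": 0, "claw": -1}
    - {"x": 0, "y": 0.1, "z": 0, "turn": 0, "claw": -1}
    - {"x": 0, "y": 0, "z": 0, "turn": 0, "claw": 0.65}
    - {"x": 0, "y": 0, "z": 0, "turn": 0, "claw": 0.65}
    - {"x": 0, "y": 0, "z": 0, "turn": 0, "claw": 0.65}

```text
time: 5.82
tcp_pos: [0.4172, -0.16, 0.0145]
orientation: [-0.028, 0.028, -0.706, 0.707]
wrist_force: [-0.1, 0.1, -0.0]
grip_width: 0.775
```

Request:
jog_arm:
  motion:
    - {"x": 0, "y": -2, "z": 0, "turn": 0, "claw": 0.65}
    - {"x": 0, "y": -4, "z": 0, "turn": 0, "claw": 0.65}
    - {"x": 0, "y": -4, "z": 0, "turn": 0, "claw": 0.65}
    - {"x": 0, "y": -4, "z": 0, "turn": 0, "claw": 0.65}
    - {"x": 0, "y": -4, "z": 0, "turn": 0, "claw": 0.65}

```text
time: 6.23
tcp_pos: [0.4161, -0.1597, 0.1962]
orientation: [0.028, -0.028, 0.707, -0.707]
wrist_force: [1.1, -1.1, -0.9]
grip_width: 0.824
```

Request:
jog_arm:
  motion:
    - {"x": 0, "y": -2, "z": 0, "turn": 0, "claw": 0.65}
    - {"x": 0, "y": 0, "z": 0, "turn": 0, "claw": 0.65}
    - {"x": 0, "y": 0, "z": 0, "turn": 0, "claw": 0.65}

```text
time: 6.48
tcp_pos: [0.4172, -0.1602, 0.2154]
orientation: [-0.029, 0.027, -0.706, 0.707]
wrist_force: [0.0, 0.9, -0.1]
grip_width: 0.826
```

```bash
cat > flat.py <<'E'
from h import *
from tilt import *
def flat(s,lo,hi,box,z):
    m=cv2.inRange(cv2.cvtColor(s["img"],cv2.COLOR_RGB2HSV),lo,hi); k=np.zeros_like(m);x0,y0,x1,y1=box;k[y0:y1,x0:x1]=m[y0:y1,x0:x1]
    c=cv2.convexHull(max(cv2.findContours(k,0,2)[0],key=cv2.contourArea))[:,0]; print("px",c.min(0),c.max(0))
    w=onz(s,c,z)[:,:2]*1000; (ctr,sz,a)=cv2.minAreaRect(w.astype(np.float32))
    if sz[0]<sz[1]: a-=90
    a=(a+90)%180-90; print("z",z,"centre",np.round(ctr,1),"size",np.round(sz,1),"x-axis yaw",np.radians(a).round(4)); return ctr,np.radians(a)
if __name__=="__main__":
    n=sys.argv[1]; b=tuple(map(int,sys.argv[2:6])); z=float(sys.argv[6]); s=snap("wrist"); save(s,sys.argv[7])
    np.savez(sys.argv[7]+".npz",**{k:s[k] for k in("img","depth","K","D","V")})
    tilt(s,*col[n],b); flat(s,*col[n],b,z); p,R,o=pose(); print(p.round(4),o["wrist_force"].round(1),o["grip_width"])
E
python3 flat.py blue 130 60 380 235 0.014 w4
```

```text
n 1133 centre [ 0.442  -0.1589  0.0154] normal [0.001 0.001 1.   ] tilt deg 0.1 z [0.014  0.0167]
px [242 134] [276 189]
z 0.014 centre [ 433.2 -160.5] size [74.4 45.1] x-axis yaw 0.0748
[ 0.4164 -0.16    0.214 ] [-0.7 -0.8 -0.4] 0.8220920892290453
```

Blue lies flat (0.1°) with its label 74x45 mm, as it should be. Re-grasping at its centre.

```bash
python3 -c "
from h import *
plan((.4332,-.1605,.06,-1.496),(.4332,-.1605,.014,-1.496))"
```

```text
turn 0.004  cm x -1.67 y 15.40 z 0.18  |d| 154.9 mm
turn 0.000  cm x 0.00 y 4.60 z 0.00  |d| 46.0 mm
```

Request:
jog_arm:
  motion:
    - {"x": -0.4, "y": 3.9, "z": 0.1, "turn": 0.004, "claw": 0.65}
    - {"x": -0.4, "y": 3.9, "z": 0.1, "turn": 0, "claw": 0.65}
    - {"x": -0.4, "y": 3.9, "z": 0, "turn": 0, "claw": 0.65}
    - {"x": -0.5, "y": 3.8, "z": 0, "turn": 0, "claw": 0.65}
    - {"x": 0, "y": 2, "z": 0, "turn": 0, "claw": 0.65}

```text
time: 6.95
tcp_pos: [0.4307, -0.1591, 0.0338]
orientation: [0.025, -0.029, 0.708, -0.705]
wrist_force: [-0.7, 0.6, 0.4]
grip_width: 0.82
```

Request:
jog_arm:
  motion:
    - {"x": 0, "y": 1.5, "z": 0, "turn": 0, "claw": 0.65}
    - {"x": 0, "y": 0.8, "z": 0, "turn": 0, "claw": 0.65}
    - {"x": 0, "y": 0.2, "z": 0, "turn": 0, "claw": 0.65}
    - {"x": 0, "y": 0, "z": 0, "turn": 0, "claw": 0.65}
    - {"x": 0, "y": 0, "z": 0, "turn": 0, "claw": 0.65}

```text
time: 7.37
tcp_pos: [0.4339, -0.1608, 0.0146]
orientation: [-0.027, 0.026, -0.707, 0.707]
wrist_force: [0.3, -0.3, 0.4]
grip_width: 0.824
```

Request:
jog_arm:
  motion:
    - {"x": 0, "y": 0, "z": 0, "turn": 0, "claw": -1}
    - {"x": 0, "y": 0, "z": 0, "turn": 0, "claw": -1}
    - {"x": 0, "y": 0, "z": 0, "turn": 0, "claw": -1}
    - {"x": 0, "y": 0, "z": 0, "turn": 0, "claw": -1}
    - {"x": 0, "y": 0, "z": 0, "turn": 0, "claw": -1}

```text
time: 7.78
tcp_pos: [0.4339, -0.1608, 0.0147]
orientation: [-0.027, 0.026, -0.706, 0.707]
wrist_force: [-1.2, 0.7, 5.8]
grip_width: 0.641
```

```bash
python3 -c "
from h import *
p,R,o=pose(); print(p,o['grip_width'],o['wrist_force'],np.arctan2(R[1,2],R[0,2]))
ya=-.278; plan((*p[:2],.2,-1.49),(.568-.10*np.cos(ya),.171-.10*np.sin(ya),.2,-np.pi/2+ya))"
```

```text
[ 0.43392749 -0.160757    0.01465539] 0.6411418025863016 [-1.1609646   0.73217304  5.77383261] -1.4959794551942838
turn -0.006  cm x 0.00 y -18.53 z 0.00  |d| 185.3 mm
turn 0.359  cm x 6.21 y -0.00 z -35.58  |d| 361.2 mm
```

Request:
jog_arm:
  motion:
    - {"x": 0, "y": -1.5, "z": 0, "turn": 0, "claw": -1}
    - {"x": 0, "y": -3, "z": 0, "turn": 0, "claw": -1}
    - {"x": 0, "y": -3.5, "z": 0, "turn": 0.12, "claw": -1}
    - {"x": 0, "y": -3.5, "z": 0, "turn": 0.12, "claw": -1}
    - {"x": 0, "y": -3.5, "z": 0, "turn": 0.115, "claw": -1}

```text
time: 8.2
tcp_pos: [0.4329, -0.1604, 0.1655]
orientation: [-0.101, 0.101, 0.7, -0.7]
wrist_force: [0.7, -0.8, -3.1]
grip_width: 0.641
```

Request:
jog_arm:
  motion:
    - {"x": 0.6, "y": -3.3, "z": -1.5, "turn": 0, "claw": -1}
    - {"x": 0.6, "y": 0, "z": -3.5, "turn": 0, "claw": -1}
    - {"x": 0.6, "y": 0, "z": -3.5, "turn": 0, "claw": -1}
    - {"x": 0.6, "y": 0, "z": -3.5, "turn": 0, "claw": -1}
    - {"x": 0.6, "y": 0, "z": -3.5, "turn": 0, "claw": -1}

```text
time: 8.62
tcp_pos: [0.4473, -0.002, 0.1973]
orientation: [0.099, -0.099, -0.7, 0.7]
wrist_force: [0.9, 1.0, -1.3]
grip_width: 0.641
```

Request:
jog_arm:
  motion:
    - {"x": 0.6, "y": 0, "z": -3.5, "turn": 0, "claw": -1}
    - {"x": 0.6, "y": 0, "z": -3.5, "turn": 0, "claw": -1}
    - {"x": 0.6, "y": 0, "z": -3.5, "turn": 0, "claw": -1}
    - {"x": 0.6, "y": 0, "z": -3.5, "turn": 0, "claw": -1}
    - {"x": 0.6, "y": 0, "z": -3.5, "turn": 0, "claw": -1}

```text
time: 9.03
tcp_pos: [0.4668, 0.1746, 0.1971]
orientation: [0.099, -0.099, -0.7, 0.7]
wrist_force: [1.6, -0.6, -1.2]
grip_width: 0.64
```

Request:
jog_arm:
  motion:
    - {"x": 0.2, "y": 0, "z": -2.5, "turn": 0, "claw": -1}
    - {"x": 0, "y": 0, "z": 0, "turn": 0, "claw": -1}
    - {"x": 0, "y": 0, "z": 0, "turn": 0, "claw": -1}

```text
time: 9.28
tcp_pos: [0.4716, 0.1991, 0.1967]
orientation: [-0.098, 0.097, 0.7, -0.7]
wrist_force: [-0.2, -0.5, -1.6]
grip_width: 0.641
```

```bash
python3 - <<'E'
from h import *
s=snap("wrist"); save(s,"w5"); np.savez("w5.npz",**{k:s[k] for k in("img","depth","K","D","V")}); p,R,o=pose(); print(p.round(4),o["grip_width"],o["wrist_force"],np.arctan2(R[1,2],R[0,2]))
E
```

```text
[0.4718 0.1975 0.1966] 0.6424820695285128 [ 0.16772742 -1.03232702 -2.20710464] -1.8501690103235422
```

View pics/w5.png

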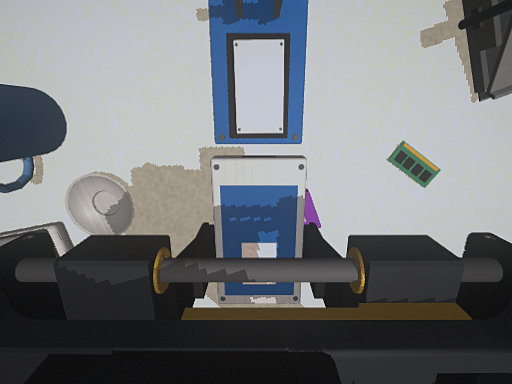

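The wrist view shows white lying on the black pad (233–285, 37–137 px) and blue held level below it (212–306, 157–303). Measuring both.

```bash
cat > white.py <<'E'
from h import *
def white(f,z=.024,box=(226,30,292,142)):
    s=dict(np.load(f)); g=cv2.cvtColor(s["img"],cv2.COLOR_RGB2HSV); m=((g[...,2]>120)&(g[...,1]<60)).astype(np.uint8)*255
    k=np.zeros_like(m);x0,y0,x1,y1=box;k[y0:y1,x0:x1]=m[y0:y1,x0:x1]
    c=cv2.convexHull(max(cv2.findContours(k,0,2)[0],key=cv2.contourArea))[:,0]; print("px",c.min(0),c.max(0))
    # pixel-outer contour: measured at pixel centres, so sizes read ~1 px small
    w=onz(s,c,z)[:,:2]*1000; (ctr,sz,a)=cv2.minAreaRect(w.astype(np.float32))
    if sz[0]<sz[1]: a-=90
    a=(a+90)%180-90; P=cloud(s); print("centre",np.round(ctr,1),"size",np.round(sz,1),"yaw",np.radians(a).round(4),"z",np.median(P[(cv2.erode(k,np.ones((5,5)))>0)][:,2]).round(4)); return ctr,np.radians(a)
if __name__=="__main__": white("w5.npz")
E
python3 - <<'E'
from h import *
from white import white
from flat import *
ctr,a=white("w5.npz"); s=dict(np.load("w5.npz")); p,R,o=pose()
tilt(s,*col["blue"],(205,150,310,235)); c2,a2=flat(s,*col["blue"],(205,150,310,300),p[2])
# plate
m=cv2.inRange(cv2.cvtColor(s["img"],cv2.COLOR_RGB2HSV),(100,120,40),(125,255,255)); m[148:]=0;m[:12]=0;m[:,:200]=0;m[:,310:]=0
c=cv2.convexHull(max(cv2.findContours(m,0,2)[0],key=cv2.contourArea))[:,0]; w=onz(s,c,.008)[:,:2]*1000; print("plate",cv2.minAreaRect(w.astype(np.float32)))
plan((*(np.array(ctr)/1000),.2,-np.pi/2+a))
E
```

```text
px [233  39] [283 133]
centre [572.8 168.5] size [ 55.4 100.3] yaw -0.2619 z 0.0253
n 3433 centre [0.4928 0.1917 0.1972] normal [ 0.004 -0.     1.   ] tilt deg 0.2 z [0.1961 0.1984]
px [220 186] [297 257]
z 0.19659672188635727 centre [484.4 194.1] size [46.  47.3] x-axis yaw -0.2767
plate ((581.4823608398438, 167.12210083007812), (108.82291412353516, 143.8640594482422), 74.14830780029297)
turn -0.018  cm x -10.51 y -0.34 z 0.19  |d| 105.2 mm
```

```bash
python3 - <<'E'
from h import *
s=dict(np.load("w5.npz")); p,R,o=pose(); ya=-1.8502
u=np.array([np.cos(ya+np.pi/2),np.sin(ya+np.pi/2)]); v=np.array([-u[1],u[0]])
for px in [(220.5,186),(297,186),(258,185.5),(211.5,156.5),(306,156.5)]:
    w=onz(s,[px],p[2])[0][:2]-p[:2]; print(px,"fwd",(w@u*1000).round(1),"left",(w@v*1000).round(1))
E
```

```text
(220.5, 186) fwd 36.7 left 22.8
(297, 186) fwd 36.8 left -22.4
(258, 185.5) fwd 37.0 left 0.6
(211.5, 156.5) fwd 54.1 left 27.3
(306, 156.5) fwd 54.3 left -26.8
```

The label may not be centred along the drive: the end margins differ in the picture. I'll measure the drive's own ends in the flat picture (w4) and in the hand (w5).

```bash
python3 - <<'E'
from h import *
s=dict(np.load("w4.npz")); u=np.array([np.cos(.075),np.sin(.075)]); v=np.array([-u[1],u[0]]); L=np.array([.4332,-.1605])
# sample brightness along the drive axis at z=.014, in mm from label centre
R,_=cv2.Rodrigues(s["V"][:3,:3]); 
def prof(off,z=.014,rng=range(-62,72,2)):
    pts=np.array([[*(L+u*t/1e3+v*off/1e3),z] for t in rng]); px=cv2.projectPoints(pts,R,s["V"][:3,3],s["K"],s["D"])[0].astype(np.float32)
    g=cv2.remap(s["img"],px[:,0,0][:,None],px[:,0,1][:,None],cv2.INTER_LINEAR).sum(2).ravel() if 0 else cv2.remap(s["img"],px,None,cv2.INTER_LINEAR).reshape(-1,3).astype(int).sum(1)
    return list(zip(rng,g.tolist()))
for o in (-15,15): print(o,prof(o))
E
```

```text
-15 [(-62, 569), (-60, 569), (-58, 571), (-56, 567), (-54, 569), (-52, 573), (-50, 574), (-48, 566), (-46, 452), (-44, 472), (-42, 476), (-40, 492), (-38, 377), (-36, 284), (-34, 313), (-32, 293), (-30, 282), (-28, 282), (-26, 280), (-24, 284), (-22, 286), (-20, 291), (-18, 245), (-16, 216), (-14, 212), (-12, 232), (-10, 307), (-8, 302), (-6, 304), (-4, 308), (-2, 305), (0, 303), (2, 305), (4, 297), (6, 215), (8, 221), (10, 225), (12, 229), (14, 263), (16, 313), (18, 309), (20, 303), (22, 303), (24, 301), (26, 299), (28, 298), (30, 301), (32, 302), (34, 299), (36, 290), (38, 366), (40, 594), (42, 570), (44, 568), (46, 567), (48, 568), (50, 569), (52, 577), (54, 440), (56, 592), (58, 553), (60, 282), (62, 315), (64, 308), (66, 261), (68, 249), (70, 304)]
15 [(-62, 574), (-60, 572), (-58, 571), (-56, 571), (-54, 567), (-52, 574), (-50, 530), (-48, 408), (-46, 348), (-44, 397), (-42, 401), (-40, 409), (-38, 312), (-36, 222), (-34, 230), (-32, 229), (-30, 226), (-28, 228), (-26, 225), (-24, 224), (-22, 225), (-20, 222), (-18, 225), (-16, 225), (-14, 224), (-12, 224), (-10, 224), (-8, 221), (-6, 222), (-4, 223), (-2, 224), (0, 224), (2, 224), (4, 222), (6, 224), (8, 224), (10, 223), (12, 222), (14, 222), (16, 223), (18, 223), (20, 220), (22, 269), (24, 305), (26, 299), (28, 298), (30, 300), (32, 301), (34, 298), (36, 293), (38, 407), (40, 588), (42, 567), (44, 566), (46, 565), (48, 565), (50, 566), (52, 572), (54, 442), (56, 586), (58, 548), (60, 290), (62, 314), (64, 307), (66, 253), (68, 259), (70, 316)]
```

```bash
python3 - <<'E'
import cv2
a=cv2.imread("pics/w4.png")[110:230,200:320]; b=cv2.imread("pics/w5.png")[130:310,180:340]
a=cv2.resize(a,None,fx=4.5,fy=4.5,interpolation=cv2.INTER_CUBIC)[:540,:390]; a=cv2.resize(cv2.imread("pics/w4.png")[115:215,225:295],None,fx=5.6,fy=5.6,interpolation=cv2.INTER_CUBIC)
b=cv2.resize(b,(400,560*450//450)); import numpy as np
b=cv2.resize(b,(400,a.shape[0])); cv2.imwrite("pics/cmp.png",np.hstack([a,b]))
E
```

```text
(no output)
```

View pics/cmp.png

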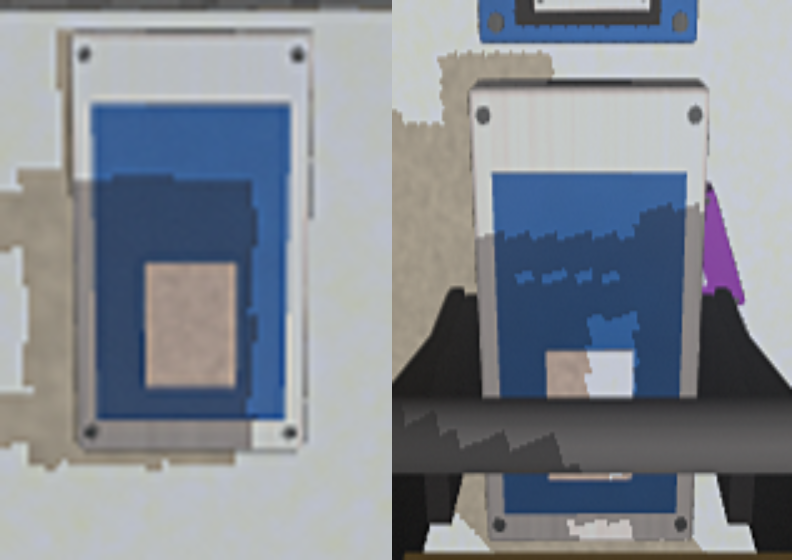

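The comparison shows the drive's ends at -46 and +54 mm from the label centre, so the drive centre lies 4 mm beyond the label's (about +3.3 mm ahead of the TCP as held). I'll correct for this.

```bash
python3 -c "
from h import *
plan((.5696,.1694,.12,-1.8328),(.5696,.1694,.05,-1.8328))
s=dict(np.load('top1.npz')); print(pose()[2]['joint_positions'].round(2))"
```

```text
turn -0.017  cm x -10.18 y 7.66 z 0.18  |d| 127.4 mm
turn 0.000  cm x 0.00 y 7.00 z 0.00  |d| 70.0 mm
[ 0.2   0.14 -0.73  1.82  0.1   1.23 -2.41]
```

Request:
jog_arm:
  motion:
    - {"x": -2.5, "y": 0, "z": 0.1, "turn": -0.017, "claw": -1}
    - {"x": -3, "y": 1, "z": 0.1, "turn": 0, "claw": -1}
    - {"x": -3, "y": 2.5, "z": 0, "turn": 0, "claw": -1}
    - {"x": -1.7, "y": 3, "z": 0, "turn": 0, "claw": -1}
    - {"x": 0, "y": 1.2, "z": 0, "turn": 0, "claw": -1}

```text
time: 9.75
tcp_pos: [0.5717, 0.1635, 0.1157]
orientation: [0.096, -0.094, -0.7, 0.702]
wrist_force: [-1.6, -1.3, -1.7]
grip_width: 0.637
```

Request:
jog_arm:
  motion:
    - {"x": 0, "y": 2, "z": 0, "turn": 0, "claw": -1}
    - {"x": 0, "y": 2, "z": 0, "turn": 0, "claw": -1}
    - {"x": 0, "y": 1.5, "z": 0, "turn": 0, "claw": -1}
    - {"x": 0, "y": 0.5, "z": 0, "turn": 0, "claw": -1}
    - {"x": 0, "y": 0, "z": 0, "turn": 0, "claw": -1}

```text
time: 10.17
tcp_pos: [0.5689, 0.1673, 0.059]
orientation: [0.094, -0.092, -0.7, 0.701]
wrist_force: [-1.2, -0.2, -0.9]
grip_width: 0.636
```

```bash
python3 -c "
from h import *
p,R,o=pose(); print(p.round(4),o['wrist_force'].round(1),o['joint_positions'].round(2))
plan((.5696,.1694,.0402,-1.8328))"
```

```text
[0.5689 0.1673 0.059 ] [-1.2 -0.2 -0.9] [ 0.15  0.45 -0.64  1.77  0.31  1.03 -2.43]
turn -0.002  cm x -0.01 y 1.88 z -0.22  |d| 18.9 mm
```

Request:
jog_arm:
  motion:
    - {"x": 0, "y": 0.5, "z": -0.1, "turn": 0, "claw": -1}
    - {"x": 0, "y": 0.3, "z": 0, "turn": 0, "claw": -1}
    - {"x": 0, "y": 0, "z": 0, "turn": 0, "claw": -1}

```text
time: 10.42
tcp_pos: [0.5704, 0.1696, 0.0524]
orientation: [-0.093, 0.093, 0.701, -0.701]
wrist_force: [-0.6, -0.4, -2.3]
grip_width: 0.638
```

Request:
jog_arm:
  motion:
    - {"x": 0, "y": 0, "z": 0, "turn": 0, "claw": -1}

```text
time: 10.5
tcp_pos: [0.5705, 0.1698, 0.0526]
orientation: [-0.093, 0.093, 0.701, -0.701]
wrist_force: [0.2, -0.3, -0.6]
grip_width: 0.644
```

Request:
jog_arm:
  motion:
    - {"x": 0, "y": 0, "z": 0, "turn": 0, "claw": -1}

```text
time: 10.58
tcp_pos: [0.5705, 0.1698, 0.0526]
orientation: [-0.093, 0.093, 0.701, -0.701]
wrist_force: [1.1, 0.0, -1.3]
grip_width: 0.639
```

Request:
jog_arm:
  motion:
    - {"x": 0, "y": 0, "z": 0, "turn": 0, "claw": -1}

```text
time: 10.67
tcp_pos: [0.5705, 0.1698, 0.0525]
orientation: [-0.093, 0.093, 0.701, -0.701]
wrist_force: [0.9, -0.4, -1.6]
grip_width: 0.641
```

Request:
jog_arm:
  motion:
    - {"x": 0.08, "y": 0.5, "z": 0, "turn": 0, "claw": -1}
    - {"x": 0, "y": 0.4, "z": 0, "turn": 0, "claw": -1}
    - {"x": 0, "y": 0.3, "z": 0, "turn": 0, "claw": -1}
    - {"x": 0, "y": 0, "z": 0, "turn": 0, "claw": -1}
    - {"x": 0, "y": 0, "z": 0, "turn": 0, "claw": -1}

```text
time: 11.08
tcp_pos: [0.5692, 0.1699, 0.0397]
orientation: [0.093, -0.093, -0.701, 0.701]
wrist_force: [-1.3, 0.7, -1.5]
grip_width: 0.644
```

Request:
jog_arm:
  motion:
    - {"x": 0, "y": 0.1, "z": 0, "turn": 0, "claw": -1}
    - {"x": 0, "y": 0, "z": 0, "turn": 0, "claw": -1}
    - {"x": 0, "y": 0, "z": 0, "turn": 0, "claw": -1}

```text
time: 11.33
tcp_pos: [0.5695, 0.17, 0.0391]
orientation: [-0.093, 0.093, 0.701, -0.701]
wrist_force: [-0.2, 0.6, -1.0]
grip_width: 0.644
```

Request:
jog_arm:
  motion:
    - {"x": 0, "y": 0.06, "z": 0, "turn": 0, "claw": -1}
    - {"x": 0, "y": 0, "z": 0, "turn": 0, "claw": -1}
    - {"x": 0, "y": 0, "z": 0, "turn": 0, "claw": -1}

```text
time: 11.58
tcp_pos: [0.5696, 0.17, 0.0388]
orientation: [-0.093, 0.093, 0.701, -0.701]
wrist_force: [-1.4, 0.4, 1.4]
grip_width: 0.639
```

Contact (force from -1.3 to +1.4 N). Releasing, rising, and moving to a viewing hover.

Request:
jog_arm:
  motion:
    - {"x": 0, "y": 0, "z": 0, "turn": 0, "claw": 0.6}
    - {"x": 0, "y": 0, "z": 0, "turn": 0, "claw": 0.6}
    - {"x": 0, "y": 0, "z": 0, "turn": 0, "claw": 0.6}
    - {"x": 0, "y": 0, "z": 0, "turn": 0, "claw": 0.6}
    - {"x": 0, "y": -1, "z": 0, "turn": 0, "claw": 0.6}

```text
time: 12.0
tcp_pos: [0.5683, 0.1694, 0.047]
orientation: [0.094, -0.092, -0.701, 0.701]
wrist_force: [-0.4, -0.2, 0.9]
grip_width: 0.79
```

Request:
jog_arm:
  motion:
    - {"x": 0, "y": -3, "z": 0, "turn": 0, "claw": 0.65}
    - {"x": 0, "y": -3, "z": 0, "turn": 0, "claw": 0.65}
    - {"x": 1, "y": -3, "z": 0, "turn": 0, "claw": 0.65}
    - {"x": 2, "y": -3, "z": 0, "turn": 0, "claw": 0.65}
    - {"x": 3, "y": -3, "z": 0, "turn": 0, "claw": 0.65}

```text
time: 12.42
tcp_pos: [0.5127, 0.1849, 0.1999]
orientation: [-0.093, 0.094, 0.701, -0.701]
wrist_force: [0.9, 0.4, 0.9]
grip_width: 0.823
```

Request:
jog_arm:
  motion:
    - {"x": 3, "y": 0, "z": 0, "turn": 0, "claw": 0.65}
    - {"x": 1, "y": 0, "z": 0, "turn": 0, "claw": 0.65}
    - {"x": 0, "y": 0, "z": 0, "turn": 0, "claw": 0.65}
    - {"x": 0, "y": 0, "z": 0, "turn": 0, "claw": 0.65}

```text
time: 12.75
tcp_pos: [0.4736, 0.1955, 0.1984]
orientation: [0.092, -0.093, -0.701, 0.701]
wrist_force: [0.6, -0.4, 0.3]
grip_width: 0.821
```

```bash
python3 flat.py blue 200 30 300 235 0.038 w6
```

```text
n 5105 centre [0.5793 0.1692 0.0214] normal [0.057 0.028 0.998] tilt deg 3.6 z [0.0076 0.0404]
px [210  30] [299 146]
z 0.038 centre [572.5 170.3] size [ 99.1 119.3] x-axis yaw -0.2623
[0.474  0.1951 0.198 ] [ 1.3  0.4 -0.2] 0.8248914346421967
```

View pics/w6.png

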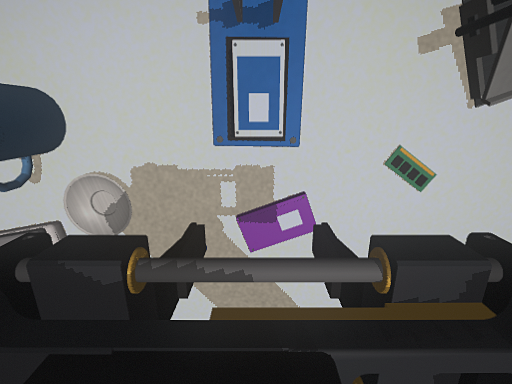

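Blue lies on white (232–287, 38–138 px). Measuring its outline.

```bash
python3 - <<'E'
from white import *
from flat import *
white("w6.npz",.038,(228,30,291,141))
s=dict(np.load("w6.npz")); tilt(s,*col["blue"],(236,58,282,130))
flat(s,*col["blue"],(234,54,284,132),.038)
plan((.435,-.19,.2,-1.488))
E
```

```text
px [232  39] [284 136]
centre [573.3 167.6] size [55.4 99.5] yaw -0.2594 z 0.0393
n 2063 centre [0.5741 0.1673 0.0393] normal [ 0.002 -0.001  1.   ] tilt deg 0.1 z [0.0379 0.0407]
px [237  57] [279 129]
z 0.038 centre [568.9 168.7] size [45.7 74.7] x-axis yaw -0.2594
turn -0.347  cm x 7.08 y -0.20 z 38.06  |d| 387.1 mm
```

```bash
python3 -c "
from h import *
plan((.5348,-.2547,.16,-1.488))"
```

```text
turn -0.347  cm x -2.33 y 3.80 z 45.33  |d| 455.5 mm
```

Request:
jog_arm:
  motion:
    - {"x": 0, "y": 0, "z": 0, "turn": -0.12, "claw": 0.65}
    - {"x": 0, "y": 0, "z": 0, "turn": -0.12, "claw": 0.65}
    - {"x": 0, "y": 0, "z": 0, "turn": -0.107, "claw": 0.65}
    - {"x": 0, "y": 0, "z": 3.3, "turn": 0, "claw": 0.65}
    - {"x": 0, "y": 0, "z": 3.8, "turn": 0, "claw": 0.65}

```text
time: 13.22
tcp_pos: [0.4798, 0.1262, 0.1975]
orientation: [0.031, -0.032, 0.707, -0.706]
wrist_force: [0.7, -0.6, -0.2]
grip_width: 0.827
```

Request:
jog_arm:
  motion:
    - {"x": 0, "y": 0, "z": 3.8, "turn": 0, "claw": 0.65}
    - {"x": 0, "y": 0, "z": 3.8, "turn": 0, "claw": 0.65}
    - {"x": 0, "y": 0, "z": 3.8, "turn": 0, "claw": 0.65}
    - {"x": 0, "y": 0, "z": 3.8, "turn": 0, "claw": 0.65}
    - {"x": 0, "y": 0, "z": 3.8, "turn": 0, "claw": 0.65}

```text
time: 13.63
tcp_pos: [0.4955, -0.0673, 0.1975]
orientation: [0.029, -0.029, 0.707, -0.706]
wrist_force: [1.0, -0.0, 0.5]
grip_width: 0.823
```

Request:
jog_arm:
  motion:
    - {"x": -0.3, "y": 0, "z": 3.8, "turn": 0, "claw": 0.65}
    - {"x": -0.5, "y": 0, "z": 3.8, "turn": 0, "claw": 0.65}
    - {"x": -0.5, "y": 0.5, "z": 3.8, "turn": 0, "claw": 0.65}
    - {"x": -0.5, "y": 1.3, "z": 3.8, "turn": 0, "claw": 0.65}
    - {"x": -0.5, "y": 2, "z": 4, "turn": 0, "claw": 0.65}

```text
time: 14.05
tcp_pos: [0.5347, -0.2546, 0.1613]
orientation: [-0.029, 0.029, -0.706, 0.707]
wrist_force: [1.2, 1.1, 0.4]
grip_width: 0.824
```

Request:
jog_arm:
  motion:
    - {"x": 0, "y": 0, "z": 0, "turn": 0, "claw": 0.65}
    - {"x": 0, "y": 0, "z": 0, "turn": 0, "claw": 0.65}
    - {"x": 0, "y": 0, "z": 0, "turn": 0, "claw": 0.65}
    - {"x": 0, "y": 0, "z": 0, "turn": 0, "claw": 0.65}

```text
time: 14.38
tcp_pos: [0.5341, -0.2499, 0.1615]
orientation: [0.03, -0.03, 0.707, -0.706]
wrist_force: [0.7, 0.6, 0.5]
grip_width: 0.823
```

```bash
python3 -c "
from h import *
print(pose()[0])
plan((.5348,-.2547,.0538,-1.488))"
```

```text
[ 0.53413849 -0.24989884  0.16145256]
turn 0.002  cm x -0.03 y 10.77 z 0.48  |d| 107.8 mm
```

Request:
jog_arm:
  motion:
    - {"x": 0, "y": 2.5, "z": 0.45, "turn": 0, "claw": 0.65}
    - {"x": 0, "y": 2.5, "z": 0, "turn": 0, "claw": 0.65}
    - {"x": 0, "y": 2.5, "z": 0, "turn": 0, "claw": 0.65}
    - {"x": 0, "y": 0.8, "z": 0, "turn": 0, "claw": 0.65}
    - {"x": 0, "y": 0, "z": 0, "turn": 0, "claw": 0.65}

```text
time: 14.8
tcp_pos: [0.5331, -0.2538, 0.0769]
orientation: [0.029, -0.031, 0.707, -0.706]
wrist_force: [-0.4, -0.4, -0.3]
grip_width: 0.826
```

Request:
jog_arm:
  motion:
    - {"x": 0, "y": 0, "z": 0, "turn": 0, "claw": 0.65}
    - {"x": 0, "y": 0, "z": 0, "turn": 0, "claw": 0.65}
    - {"x": 0, "y": 0, "z": 0, "turn": 0, "claw": 0.65}

```text
time: 15.05
tcp_pos: [0.5351, -0.2554, 0.0803]
orientation: [-0.031, 0.029, -0.706, 0.707]
wrist_force: [-0.6, -0.1, 0.7]
grip_width: 0.826
```

```bash
python3 -c "
from h import *
print(pose()[0])
plan((.5348,-.2547,.0538,-1.488))"
```

```text
[ 0.53513759 -0.25543729  0.08028681]
turn 0.001  cm x 0.03 y 2.65 z -0.08  |d| 26.5 mm
```

Request:
jog_arm:
  motion:
    - {"x": 0.05, "y": 1, "z": -0.07, "turn": 0, "claw": 0.65}
    - {"x": 0, "y": 1, "z": 0, "turn": 0, "claw": 0.65}
    - {"x": 0, "y": 0.6, "z": 0, "turn": 0, "claw": 0.65}
    - {"x": 0, "y": 0, "z": 0, "turn": 0, "claw": 0.65}
    - {"x": 0, "y": 0, "z": 0, "turn": 0, "claw": 0.65}

```text
time: 15.47
tcp_pos: [0.5329, -0.2543, 0.0516]
orientation: [0.029, -0.03, 0.707, -0.706]
wrist_force: [-0.5, -0.7, 0.9]
grip_width: 0.83
```

Request:
jog_arm:
  motion:
    - {"x": 0, "y": 0, "z": 0, "turn": 0, "claw": -1}
    - {"x": 0, "y": 0, "z": 0, "turn": 0, "claw": -1}
    - {"x": 0, "y": 0, "z": 0, "turn": 0, "claw": -1}
    - {"x": 0, "y": 0, "z": 0, "turn": 0, "claw": -1}
    - {"x": 0, "y": 0, "z": 0, "turn": 0, "claw": -1}

```text
time: 15.88
tcp_pos: [0.5337, -0.2547, 0.0527]
orientation: [-0.03, 0.029, -0.706, 0.707]
wrist_force: [0.2, -0.0, 1.5]
grip_width: 0.638
```

Request:
jog_arm:
  motion:
    - {"x": 0.3, "y": -0.5, "z": 0, "turn": 0, "claw": -1}
    - {"x": 0.5, "y": -0.8, "z": 0, "turn": 0, "claw": -1}
    - {"x": 0.7, "y": -0.9, "z": 0, "turn": 0, "claw": -1}
    - {"x": 1, "y": -0.5, "z": 0, "turn": 0, "claw": -1}
    - {"x": 1.5, "y": 0, "z": 0, "turn": 0, "claw": -1}

```text
time: 16.3
tcp_pos: [0.4937, -0.2582, 0.0812]
orientation: [-0.03, 0.029, -0.706, 0.707]
wrist_force: [-0.4, -0.4, -1.9]
grip_width: 0.642
```

Request:
jog_arm:
  motion:
    - {"x": 2, "y": 0, "z": 0, "turn": 0, "claw": -1}
    - {"x": 2, "y": 0, "z": 0, "turn": 0, "claw": -1}
    - {"x": 1, "y": 0, "z": 0, "turn": 0, "claw": -1}
    - {"x": 1, "y": 0, "z": 0, "turn": 0, "claw": -1}
    - {"x": 0.8, "y": 0, "z": 0, "turn": 0, "claw": -1}

```text
time: 16.72
tcp_pos: [0.4249, -0.2639, 0.0798]
orientation: [-0.03, 0.029, -0.706, 0.707]
wrist_force: [1.2, -0.8, -0.3]
grip_width: 0.636
```

Request:
jog_arm:
  motion:
    - {"x": 0, "y": 1.3, "z": 0, "turn": 0, "claw": -1}
    - {"x": 0, "y": 1.5, "z": 0, "turn": 0, "claw": -1}
    - {"x": 0, "y": 1.2, "z": 0, "turn": 0, "claw": -1}
    - {"x": 0, "y": 0.4, "z": 0, "turn": 0, "claw": -1}
    - {"x": 0, "y": 0.3, "z": 0, "turn": 0, "claw": -1}

```text
time: 17.13
tcp_pos: [0.4258, -0.2631, 0.0318]
orientation: [0.029, -0.03, 0.707, -0.706]
wrist_force: [-0.8, 4.1, 7.5]
grip_width: 0.64
```

Request:
jog_arm:
  motion:
    - {"x": 0, "y": 0.2, "z": 0, "turn": 0, "claw": -1}
    - {"x": 0, "y": 0.2, "z": 0, "turn": 0, "claw": -1}
    - {"x": 0, "y": 0.2, "z": 0, "turn": 0, "claw": -1}
    - {"x": 0, "y": 0.2, "z": 0, "turn": 0, "claw": -1}
    - {"x": 0, "y": 0.2, "z": 0, "turn": 0, "claw": -1}

```text
time: 17.55
tcp_pos: [0.4294, -0.2637, 0.0246]
orientation: [-0.032, 0.028, -0.706, 0.707]
wrist_force: [5.1, 2.8, 9.4]
grip_width: 0.639
```

Request:
jog_arm:
  motion:
    - {"x": 0, "y": 0.2, "z": 0, "turn": 0, "claw": -1}
    - {"x": 0, "y": 0.2, "z": 0, "turn": 0, "claw": -1}
    - {"x": 0, "y": 0.15, "z": 0, "turn": 0, "claw": -1}
    - {"x": 0, "y": 0.15, "z": 0, "turn": 0, "claw": -1}
    - {"x": 0, "y": 0.15, "z": 0, "turn": 0, "claw": -1}

```text
time: 17.97
tcp_pos: [0.4293, -0.2644, 0.0161]
orientation: [-0.032, 0.028, -0.706, 0.707]
wrist_force: [4.4, 0.1, 7.5]
grip_width: 0.642
```

Request:
jog_arm:
  motion:
    - {"x": 0, "y": 0, "z": 0, "turn": 0, "claw": 0.65}
    - {"x": 0, "y": 0, "z": 0, "turn": 0, "claw": 0.65}
    - {"x": 0, "y": 0, "z": 0, "turn": 0, "claw": 0.65}
    - {"x": 0, "y": -2, "z": 0, "turn": 0, "claw": 0.65}
    - {"x": 0, "y": -4, "z": 0, "turn": 0, "claw": 0.65}

```text
time: 18.38
tcp_pos: [0.4226, -0.262, 0.0707]
orientation: [0.027, -0.032, 0.708, -0.705]
wrist_force: [0.7, -1.2, 0.1]
grip_width: 0.816
```

Request:
jog_arm:
  motion:
    - {"x": 0, "y": -4, "z": 0, "turn": 0, "claw": 0.65}
    - {"x": 0, "y": -4, "z": 0, "turn": 0, "claw": 0.65}
    - {"x": 0, "y": -4, "z": 0, "turn": 0, "claw": 0.65}
    - {"x": 0, "y": -2, "z": 0, "turn": 0, "claw": 0.65}
    - {"x": 0, "y": 0, "z": 0, "turn": 0, "claw": 0.65}

```text
time: 18.8
tcp_pos: [0.4278, -0.2648, 0.2193]
orientation: [-0.032, 0.027, -0.705, 0.708]
wrist_force: [1.2, -0.5, -0.5]
grip_width: 0.827
```

Request:
jog_arm:
  motion:
    - {"x": 0, "y": 0, "z": 0, "turn": 0, "claw": 0.65}
    - {"x": 0, "y": 0, "z": 0, "turn": 0, "claw": 0.65}
    - {"x": 0, "y": 0, "z": 0, "turn": 0, "claw": 0.65}

```text
time: 19.05
tcp_pos: [0.425, -0.2633, 0.2124]
orientation: [0.029, -0.03, 0.707, -0.706]
wrist_force: [0.1, -0.0, -0.3]
grip_width: 0.823
```

```bash
python3 flat.py green 150 100 370 235 0.014 w7; python3 - <<'E'
from h import *
from flat import *
s=dict(np.load("w7.npz")); R,_=cv2.Rodrigues(s["V"][:3,:3]); c,a=flat(s,*col["green"],(150,100,370,235),.014); L=np.array(c)/1e3; u=np.array([np.cos(a),np.sin(a)]); v=np.array([-u[1],u[0]])
for o in(-15,15):
    pts=np.array([[*(L+u*t/1e3+v*o/1e3),.014] for t in [*range(-52,-34),*range(46,60)]]); px=cv2.projectPoints(pts,R,s["V"][:3,3],s["K"],s["D"])[0].astype(np.float32)
    print(o,list(zip([*range(-52,-34),*range(46,60)],cv2.remap(s["img"],px,None,cv2.INTER_LINEAR).reshape(-1,3).astype(int).sum(1).tolist())))
E
```

```text
n 650 centre [ 0.4608 -0.2662  0.0153] normal [0.002 0.001 1.   ] tilt deg 0.1 z [0.0139 0.0167]
px [243 132] [277 187]
z 0.014 centre [ 443.3 -264.3] size [73.3 45.2] x-axis yaw 0.0845
[ 0.425  -0.2632  0.2123] [-1.  -0.8  0. ] 0.8283807028388178
px [243 132] [277 187]
z 0.014 centre [ 443.3 -264.3] size [73.3 45.2] x-axis yaw 0.0845
-15 [(-52, 574), (-51, 576), (-50, 575), (-49, 578), (-48, 587), (-47, 563), (-46, 492), (-45, 436), (-44, 551), (-43, 576), (-42, 578), (-41, 580), (-40, 578), (-39, 539), (-38, 463), (-37, 253), (-36, 191), (-35, 208), (46, 572), (47, 572), (48, 572), (49, 572), (50, 574), (51, 577), (52, 576), (53, 546), (54, 453), (55, 392), (56, 515), (57, 452), (58, 317), (59, 278)]
15 [(-52, 510), (-51, 417), (-50, 422), (-49, 424), (-48, 421), (-47, 415), (-46, 404), (-45, 393), (-44, 402), (-43, 401), (-42, 400), (-41, 403), (-40, 401), (-39, 377), (-38, 328), (-37, 234), (-36, 208), (-35, 216), (46, 570), (47, 569), (48, 568), (49, 571), (50, 569), (51, 572), (52, 570), (53, 542), (54, 464), (55, 423), (56, 532), (57, 515), (58, 378), (59, 261)]
```

Green lies flat (0.1°), with its true centre at about (0.4478, -0.264). Re-grasping there.

```bash
python3 -c "
from h import *
plan((.4478,-.2639,.014,-1.486))"
```

```text
turn -0.001  cm x -2.26 y 19.83 z 0.26  |d| 199.7 mm
```

Request:
jog_arm:
  motion:
    - {"x": -0.6, "y": 3.9, "z": 0.1, "turn": 0, "claw": 0.65}
    - {"x": -0.6, "y": 3.9, "z": 0.1, "turn": 0, "claw": 0.65}
    - {"x": -0.6, "y": 3.9, "z": 0.1, "turn": 0, "claw": 0.65}
    - {"x": -0.4, "y": 3, "z": 0, "turn": 0, "claw": 0.65}
    - {"x": 0, "y": 1, "z": 0, "turn": 0, "claw": 0.65}

```text
time: 19.52
tcp_pos: [0.4454, -0.2627, 0.0515]
orientation: [0.028, -0.032, 0.708, -0.705]
wrist_force: [-1.4, -0.2, -0.6]
grip_width: 0.826
```

Request:
jog_arm:
  motion:
    - {"x": 0, "y": 1, "z": 0, "turn": 0, "claw": 0.65}
    - {"x": 0, "y": 0, "z": 0, "turn": 0, "claw": 0.65}
    - {"x": 0, "y": 0, "z": 0, "turn": 0, "claw": 0.65}
    - {"x": 0, "y": 0, "z": 0, "turn": 0, "claw": 0.65}

```text
time: 19.85
tcp_pos: [0.4489, -0.2654, 0.0486]
orientation: [-0.03, 0.029, -0.706, 0.707]
wrist_force: [0.7, -0.0, -0.2]
grip_width: 0.827
```

```bash
python3 -c "
from h import *
print(pose()[0])
plan((.4478,-.2639,.014,-1.486))"
```

```text
[ 0.448885   -0.26543762  0.04861671]
turn -0.001  cm x 0.10 y 3.46 z -0.16  |d| 34.7 mm
```

Request:
jog_arm:
  motion:
    - {"x": 0.1, "y": 1.4, "z": -0.15, "turn": 0, "claw": 0.65}
    - {"x": 0, "y": 1.3, "z": 0, "turn": 0, "claw": 0.65}
    - {"x": 0, "y": 0.7, "z": 0, "turn": 0, "claw": 0.65}
    - {"x": 0, "y": 0, "z": 0, "turn": 0, "claw": 0.65}
    - {"x": 0, "y": 0, "z": 0, "turn": 0, "claw": 0.65}

```text
time: 20.27
tcp_pos: [0.4472, -0.2636, 0.0137]
orientation: [-0.03, 0.029, -0.706, 0.707]
wrist_force: [-0.2, 0.1, 0.6]
grip_width: 0.825
```

Request:
jog_arm:
  motion:
    - {"x": 0, "y": 0, "z": 0, "turn": 0, "claw": -1}
    - {"x": 0, "y": 0, "z": 0, "turn": 0, "claw": -1}
    - {"x": 0, "y": 0, "z": 0, "turn": 0, "claw": -1}
    - {"x": 0, "y": 0, "z": 0, "turn": 0, "claw": -1}
    - {"x": 0, "y": 0, "z": 0, "turn": 0, "claw": -1}

```text
time: 20.68
tcp_pos: [0.4472, -0.2636, 0.0135]
orientation: [-0.03, 0.029, -0.706, 0.707]
wrist_force: [-1.0, 0.9, 4.3]
grip_width: 0.64
```

Request:
jog_arm:
  motion:
    - {"x": 0, "y": -1.5, "z": 0, "turn": 0, "claw": -1}
    - {"x": 0, "y": -3, "z": 0, "turn": 0, "claw": -1}
    - {"x": 0, "y": -3.5, "z": 0, "turn": 0.115, "claw": -1}
    - {"x": 0, "y": -3.5, "z": 0, "turn": 0.115, "claw": -1}
    - {"x": 0, "y": -3.5, "z": 0, "turn": 0.114, "claw": -1}

```text
time: 21.1
tcp_pos: [0.4464, -0.263, 0.1643]
orientation: [-0.094, 0.093, 0.701, -0.701]
wrist_force: [0.9, -0.5, -1.9]
grip_width: 0.638
```

```bash
python3 -c "
from h import *
print(pose()[0],pose()[2]['grip_width'])
plan((.474,.195,.198,-1.830))"
```

```text
[ 0.44637693 -0.26297657  0.16426537] 0.6382563151299327
turn -0.007  cm x 9.07 y -3.37 z -44.98  |d| 460.0 mm
```

Request:
jog_arm:
  motion:
    - {"x": 0.3, "y": -2.5, "z": -1.5, "turn": 0, "claw": -1}
    - {"x": 0.7, "y": -0.8, "z": -3.5, "turn": 0, "claw": -1}
    - {"x": 0.7, "y": 0, "z": -3.5, "turn": 0, "claw": -1}
    - {"x": 0.7, "y": 0, "z": -3.5, "turn": 0, "claw": -1}
    - {"x": 0.7, "y": 0, "z": -3.5, "turn": 0, "claw": -1}

```text
time: 21.52
tcp_pos: [0.4565, -0.1041, 0.1961]
orientation: [0.092, -0.092, -0.701, 0.701]
wrist_force: [0.4, 0.4, -1.1]
grip_width: 0.639
```

Request:
jog_arm:
  motion:
    - {"x": 0.7, "y": 0, "z": -3.5, "turn": 0, "claw": -1}
    - {"x": 0.7, "y": 0, "z": -3.5, "turn": 0, "claw": -1}
    - {"x": 0.7, "y": 0, "z": -3.5, "turn": 0, "claw": -1}
    - {"x": 0.7, "y": 0, "z": -3.5, "turn": 0, "claw": -1}
    - {"x": 0.7, "y": 0, "z": -3.5, "turn": 0, "claw": -1}

```text
time: 21.93
tcp_pos: [0.4676, 0.0741, 0.1959]
orientation: [0.092, -0.092, -0.701, 0.701]
wrist_force: [1.6, 0.4, -1.3]
grip_width: 0.639
```

Request:
jog_arm:
  motion:
    - {"x": 0.7, "y": 0, "z": -3.5, "turn": 0, "claw": -1}
    - {"x": 0.7, "y": 0, "z": -3.5, "turn": 0, "claw": -1}
    - {"x": 0.7, "y": 0, "z": -3.5, "turn": 0, "claw": -1}
    - {"x": 0.3, "y": 0, "z": -1.5, "turn": 0, "claw": -1}
    - {"x": 0, "y": 0, "z": 0, "turn": 0, "claw": -1}

```text
time: 22.35
tcp_pos: [0.4746, 0.1993, 0.1959]
orientation: [-0.09, 0.089, 0.702, -0.701]
wrist_force: [-1.8, -0.4, -2.2]
grip_width: 0.64
```

Request:
jog_arm:
  motion:
    - {"x": 0, "y": 0, "z": 0, "turn": 0, "claw": -1}
    - {"x": 0, "y": 0, "z": 0, "turn": 0, "claw": -1}
    - {"x": 0, "y": 0, "z": 0, "turn": 0, "claw": -1}

```text
time: 22.6
tcp_pos: [0.4758, 0.1931, 0.1957]
orientation: [0.093, -0.092, -0.701, 0.701]
wrist_force: [-0.8, -0.9, -1.1]
grip_width: 0.635
```

```bash
python3 - <<'E'
from h import *
from flat import *
from white import white
s=snap("wrist"); save(s,"w8"); np.savez("w8.npz",**{k:s[k] for k in("img","depth","K","D","V")}); p,R,o=pose(); za=np.arctan2(R[1,2],R[0,2]); print(p.round(4),o["grip_width"],za)
white("w8.npz",.038,(228,30,291,141)); flat(s,*col["blue"],(234,54,284,132),.038)
m=cv2.inRange(cv2.cvtColor(s["img"],cv2.COLOR_RGB2HSV),*col["green"]); m[:150]=0; m[235:]=0; m[:,:205]=0; m[:,310:]=0
y,x=np.nonzero(m); y0=y.min(); xs=x[y<y0+25]; print("green top row",y0,"cols",xs.min(),xs.max())
u=np.array([np.cos(za+np.pi/2),np.sin(za+np.pi/2)]); v=np.array([-u[1],u[0]])
for px in[(xs.min()-.5,y0-.5),(xs.max()+.5,y0-.5)]:
    w=onz(s,[px],p[2])[0][:2]-p[:2]; print("fwd",(w@u*1000).round(1),"left",(w@v*1000).round(1))
tilt(s,*col["green"],(205,150,310,235))
c=np.array([.5733,.1676])-.0006*np.array([np.cos(-.26),np.sin(-.26)]); print(c); plan((*c,.075,-np.pi/2-.2594))
E
```

```text
[0.4759 0.1932 0.1958] 0.6414685778594577 -1.8331045227476042
px [230  42] [283 138]
centre [573.2 167.6] size [55.4 98.2] yaw -0.2599 z 0.0393
px [235  59] [278 131]
z 0.038 centre [569.2 168.6] size [45.7 74.3] x-axis yaw -0.2604
green top row 191 cols 220 297
fwd 34.6 left 21.9
fwd 34.6 left -24.5
n 3066 centre [0.4961 0.1864 0.1976] normal [-0.002  0.001  1.   ] tilt deg 0.1 z [0.1965 0.1987]
[0.57272017 0.16775425]
turn -0.003  cm x -10.01 y 12.08 z -0.03  |d| 156.9 mm
```

Request:
jog_arm:
  motion:
    - {"x": -2.5, "y": 0, "z": 0, "turn": -0.003, "claw": -1}
    - {"x": -3, "y": 1, "z": 0, "turn": 0, "claw": -1}
    - {"x": -3, "y": 2.5, "z": 0, "turn": 0, "claw": -1}
    - {"x": -1.5, "y": 3, "z": 0, "turn": 0, "claw": -1}
    - {"x": 0, "y": 2.5, "z": 0, "turn": 0, "claw": -1}

```text
time: 23.07
tcp_pos: [0.5756, 0.1654, 0.1038]
orientation: [0.092, -0.093, -0.701, 0.701]
wrist_force: [-1.7, -0.3, -0.9]
grip_width: 0.638
```

Request:
jog_arm:
  motion:
    - {"x": 0, "y": 2, "z": 0, "turn": 0, "claw": -1}
    - {"x": 0, "y": 1, "z": 0, "turn": 0, "claw": -1}
    - {"x": 0, "y": 0, "z": 0, "turn": 0, "claw": -1}
    - {"x": 0, "y": 0, "z": 0, "turn": 0, "claw": -1}
    - {"x": 0, "y": 0, "z": 0, "turn": 0, "claw": -1}

```text
time: 23.48
tcp_pos: [0.5733, 0.1693, 0.0776]
orientation: [-0.09, 0.092, 0.701, -0.701]
wrist_force: [0.7, 0.5, -0.6]
grip_width: 0.643
```

Request:
jog_arm:
  motion:
    - {"x": 0, "y": 0, "z": 0, "turn": 0, "claw": -1}
    - {"x": 0, "y": 0, "z": 0, "turn": 0, "claw": -1}

```text
time: 23.65
tcp_pos: [0.5731, 0.1693, 0.0774]
orientation: [-0.09, 0.092, 0.701, -0.701]
wrist_force: [-0.5, -0.8, -1.3]
grip_width: 0.641
```

```bash
python3 -c "
from h import *
print(pose()[0],pose()[2]['wrist_force'])
plan((.5725,.1685,.0515,-1.8302))"
```

```text
[0.573137   0.16933292 0.07737868] [-0.46648842 -0.82469509 -1.26450044]
turn 0.002  cm x 0.04 y 2.59 z 0.10  |d| 25.9 mm
```

Request:
jog_arm:
  motion:
    - {"x": 0.04, "y": 0.9, "z": 0.08, "turn": 0.002, "claw": -1}
    - {"x": 0, "y": 0.8, "z": 0, "turn": 0, "claw": -1}
    - {"x": 0, "y": 0.5, "z": 0, "turn": 0, "claw": -1}
    - {"x": 0, "y": 0.2, "z": 0, "turn": 0, "claw": -1}
    - {"x": 0, "y": 0, "z": 0, "turn": 0, "claw": -1}

```text
time: 24.07
tcp_pos: [0.5714, 0.1683, 0.0516]
orientation: [0.092, -0.091, -0.701, 0.701]
wrist_force: [0.6, -0.8, 0.3]
grip_width: 0.642
```

Request:
jog_arm:
  motion:
    - {"x": 0, "y": 0, "z": 0, "turn": 0, "claw": -1}
    - {"x": 0, "y": 0, "z": 0, "turn": 0, "claw": -1}
    - {"x": 0, "y": 0, "z": 0, "turn": 0, "claw": -1}

```text
time: 24.32
tcp_pos: [0.5717, 0.1685, 0.0516]
orientation: [-0.092, 0.091, 0.701, -0.701]
wrist_force: [0.2, -0.1, -0.8]
grip_width: 0.638
```

Request:
jog_arm:
  motion:
    - {"x": 0, "y": 0.1, "z": 0, "turn": 0, "claw": -1}
    - {"x": 0, "y": 0, "z": 0, "turn": 0, "claw": -1}
    - {"x": 0, "y": 0, "z": 0, "turn": 0, "claw": -1}

```text
time: 24.57
tcp_pos: [0.5718, 0.1685, 0.0515]
orientation: [0.091, -0.091, -0.701, 0.701]
wrist_force: [-2.7, -1.4, 7.4]
grip_width: 0.642
```

Request:
jog_arm:
  motion:
    - {"x": 0, "y": -0.08, "z": 0, "turn": 0, "claw": -1}
    - {"x": 0, "y": 0, "z": 0, "turn": 0, "claw": 0.6}
    - {"x": 0, "y": 0, "z": 0, "turn": 0, "claw": 0.6}
    - {"x": 0, "y": 0, "z": 0, "turn": 0, "claw": 0.6}
    - {"x": 0, "y": 0, "z": 0, "turn": 0, "claw": 0.6}

```text
time: 24.98
tcp_pos: [0.5718, 0.1685, 0.0516]
orientation: [-0.091, 0.091, 0.701, -0.701]
wrist_force: [0.6, -0.3, -0.2]
grip_width: 0.79
```

Request:
jog_arm:
  motion:
    - {"x": 0, "y": -1, "z": 0, "turn": 0, "claw": 0.6}
    - {"x": 0, "y": -3, "z": 0, "turn": 0, "claw": 0.65}
    - {"x": 0, "y": -3, "z": 0, "turn": 0, "claw": 0.65}
    - {"x": 1, "y": -3, "z": 0, "turn": 0, "claw": 0.65}
    - {"x": 2, "y": -3, "z": 0, "turn": 0, "claw": 0.65}

```text
time: 25.4
tcp_pos: [0.5438, 0.1754, 0.1836]
orientation: [-0.092, 0.092, 0.701, -0.701]
wrist_force: [0.5, 0.5, 0.0]
grip_width: 0.819
```

Request:
jog_arm:
  motion:
    - {"x": 3, "y": -1.6, "z": 0, "turn": 0, "claw": 0.65}
    - {"x": 3, "y": 0, "z": 0, "turn": 0, "claw": 0.65}
    - {"x": 1, "y": 0, "z": 0, "turn": 0, "claw": 0.65}
    - {"x": 0, "y": 0, "z": 0, "turn": 0, "claw": 0.65}
    - {"x": 0, "y": 0, "z": 0, "turn": 0, "claw": 0.65}

```text
time: 25.82
tcp_pos: [0.4754, 0.1938, 0.1983]
orientation: [0.091, -0.092, -0.701, 0.701]
wrist_force: [-0.1, -0.8, -0.7]
grip_width: 0.825
```

```bash
python3 flat.py green 232 50 290 145 0.052 w9; python3 - <<'E'
from white import *
white("w9.npz",.052,(226,28,294,143))
t=snap("top"); np.savez("top2.npz",**{k:t[k] for k in("img","depth","K","D","V")})
P=cloud(t); g=cv2.cvtColor(t["img"],cv2.COLOR_RGB2HSV)
# hold arm: high points near hinge
m=(P[...,2]>.075)&(P[...,2]<.17)&(np.hypot(P[...,0]-.66,P[...,1]-.145)<.07); q=P[m]; print(len(q)); r=q[q[:,2]>.14]; print("rod pts",len(r),np.median(r,0).round(4),cv2.minAreaRect((r[:,:2]*1000).astype(np.float32)))
E
```

```text
n 2297 centre [0.5744 0.1664 0.0533] normal [0.001 0.002 1.   ] tilt deg 0.1 z [0.0519 0.0547]
px [236  57] [280 132]
z 0.052 centre [568.3 168. ] size [45.7 74.5] x-axis yaw -0.2575
[0.4759 0.1935 0.198 ] [-0.3 -0.8 -0.2] 0.8273922387476673
px [231  39] [286 139]
centre [572.6 166.9] size [55.4 98.3] yaw -0.2586 z 0.0533
120
rod pts 77 [0.6636 0.1441 0.1551] ((664.7206420898438, 144.4679718017578), (58.0206298828125, 12.16828441619873), 74.88007354736328)
```

View pics/w9.png

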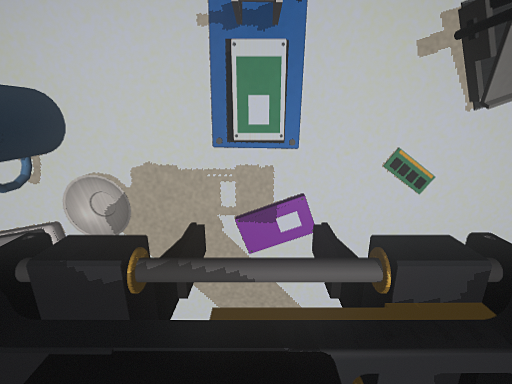

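Green lies on blue within about 1 mm and is level. The rod is upright at (0.6645, 0.1445, 0.149), q about 1.65. Next I'll pass over it with closed fingers and go down behind it.

```bash
python3 -c "
from h import *
plan((.475,.1935,.225,-1.834),(.691,.1375,.225,-1.834),(.691,.1375,.15,-1.834))"
```

```text
turn 0.003  cm x 0.11 y -2.73 z 0.02  |d| 27.3 mm
turn 0.000  cm x -22.31 y -0.00 z -0.21  |d| 223.1 mm
turn 0.000  cm x 0.00 y 7.50 z 0.00  |d| 75.0 mm
```

Request:
jog_arm:
  motion:
    - {"x": 0, "y": -2.7, "z": 0, "turn": 0.003, "claw": -1}
    - {"x": -2.5, "y": 0, "z": 0, "turn": 0, "claw": -1}
    - {"x": -3.5, "y": 0, "z": 0, "turn": 0, "claw": -1}
    - {"x": -3.5, "y": 0, "z": 0, "turn": 0, "claw": -1}
    - {"x": -3.5, "y": 0, "z": -0.1, "turn": 0, "claw": -1}

```text
time: 26.33
tcp_pos: [0.6034, 0.1595, 0.2239]
orientation: [0.093, -0.093, -0.701, 0.701]
wrist_force: [-0.7, -0.1, 0.6]
grip_width: 0.531
```

Request:
jog_arm:
  motion:
    - {"x": -3.5, "y": 0, "z": -0.1, "turn": 0, "claw": -1}
    - {"x": -3.5, "y": 0, "z": 0, "turn": 0, "claw": -1}
    - {"x": -2.3, "y": 0, "z": 0, "turn": 0, "claw": -1}
    - {"x": 0, "y": 0, "z": 0, "turn": 0, "claw": -1}
    - {"x": 0, "y": 0, "z": 0, "turn": 0, "claw": -1}

```text
time: 26.75
tcp_pos: [0.6923, 0.1368, 0.2223]
orientation: [-0.094, 0.092, 0.701, -0.701]
wrist_force: [-0.7, 0.3, 0.4]
grip_width: 0.15
```

Request:
jog_arm:
  motion:
    - {"x": 0, "y": 0, "z": 0, "turn": 0, "claw": -1}
    - {"x": 0, "y": 0, "z": 0, "turn": 0, "claw": -1}

```text
time: 26.92
tcp_pos: [0.6905, 0.1388, 0.2245]
orientation: [-0.092, 0.092, 0.701, -0.701]
wrist_force: [0.5, -0.0, -0.8]
grip_width: 0.035
```

```bash
python3 -c "
from h import *
p,R,o=pose(); print(p,o['grip_width'],o['wrist_force'],o['joint_positions'].round(2))
plan((.691,.1375,.15,-1.834))"
```

```text
[0.69046564 0.13876363 0.22451951] 0.03460170040980878 [ 0.4768016  -0.02682376 -0.77532906] [ 0.2   0.54 -0.7   1.29  0.34  1.43 -2.31]
turn 0.002  cm x -0.08 y 7.45 z 0.11  |d| 74.5 mm
```

Request:
jog_arm:
  motion:
    - {"x": 0, "y": 2.5, "z": 0.1, "turn": 0, "claw": -1}
    - {"x": 0, "y": 2.5, "z": 0, "turn": 0, "claw": -1}
    - {"x": 0, "y": 1.8, "z": 0, "turn": 0, "claw": -1}
    - {"x": 0, "y": 0.6, "z": 0, "turn": 0, "claw": -1}
    - {"x": 0, "y": 0, "z": 0, "turn": 0, "claw": -1}

```text
time: 27.33
tcp_pos: [0.6895, 0.1371, 0.1495]
orientation: [0.093, -0.091, -0.701, 0.701]
wrist_force: [0.1, 0.9, 0.2]
grip_width: 0.005
```

Request:
jog_arm:
  motion:
    - {"x": 0.6, "y": 0, "z": 0, "turn": 0, "claw": -1}
    - {"x": 0.6, "y": 0, "z": 0, "turn": 0, "claw": -1}
    - {"x": 0.6, "y": 0, "z": 0, "turn": 0, "claw": -1}
    - {"x": 0.6, "y": 0, "z": 0, "turn": 0, "claw": -1}
    - {"x": 0.6, "y": 0, "z": 0, "turn": 0, "claw": -1}

```text
time: 27.75
tcp_pos: [0.6616, 0.1456, 0.1519]
orientation: [-0.092, 0.093, 0.701, -0.701]
wrist_force: [1.5, 0.4, 0.7]
grip_width: 0.005
```

Request:
jog_arm:
  motion:
    - {"x": 0.8, "y": 0, "z": 0, "turn": 0, "claw": -1}
    - {"x": 0.8, "y": 0, "z": 0, "turn": 0, "claw": -1}
    - {"x": 0.8, "y": 0, "z": 0, "turn": 0, "claw": -1}
    - {"x": 0.8, "y": 0, "z": 0, "turn": 0, "claw": -1}
    - {"x": 0.6, "y": 0, "z": 0, "turn": 0, "claw": -1}

```text
time: 28.17
tcp_pos: [0.624, 0.1551, 0.1507]
orientation: [0.092, -0.092, -0.701, 0.701]
wrist_force: [1.7, -1.2, 0.8]
grip_width: -0.001
```

```bash
cat > rod.py <<'E'
from h import *
p,R,o=pose(); print(p.round(4),o['wrist_force'].round(1)); t=snap("side"); np.savez("side2.npz",**{k:t[k] for k in("img","depth","K","D","V")}); P=cloud(t)
cv2.imwrite("pics/s3.png",cv2.resize(t["img"][150:300,150:350],None,fx=4,fy=4,interpolation=cv2.INTER_CUBIC)[:,:,::-1])
g=cv2.cvtColor(t["img"],cv2.COLOR_RGB2HSV); m=cv2.inRange(g,(15,120,60),(35,255,255))>0; m&=(np.hypot(P[...,0]-.62,P[...,1]-.155)<.12)&(P[...,2]<.18); q=P[m]
H=np.array([.658,.1466]); u=np.array([.9638,-.2667])
if len(q): a=np.c_[(q[:,:2]-H)@u,q[:,2]-.061]; print(len(q),"strap x",np.percentile(a[:,0],[2,50,98]).round(4),"z",np.percentile(a[:,1],[2,50,98]).round(4),"q~",np.arctan2(np.median(a[:,1]),-np.median(a[:,0])).round(3))
E
python3 rod.py
```

```text
[0.624  0.1551 0.1507] [ 1.7 -1.2  0.8]
1 strap x [-0.0112 -0.0112 -0.0112] z [0.0191 0.0191 0.0191] q~ 1.041
```

Request:
jog_arm:
  motion:
    - {"x": 0.2, "y": 0, "z": 0, "turn": 0, "claw": -1}
    - {"x": 0, "y": -1.2, "z": 0, "turn": 0, "claw": -1}
    - {"x": 0, "y": -1, "z": 0, "turn": 0, "claw": -1}
    - {"x": 1, "y": 0, "z": 0, "turn": 0, "claw": -1}
    - {"x": 0.7, "y": 0, "z": 0, "turn": 0, "claw": -1}

```text
time: 28.63
tcp_pos: [0.6066, 0.1605, 0.1738]
orientation: [-0.092, 0.093, 0.701, -0.701]
wrist_force: [-0.4, 0.5, 0.1]
grip_width: 0.004
```

Request:
jog_arm:
  motion:
    - {"x": 0, "y": 0.8, "z": 0, "turn": 0, "claw": -1}
    - {"x": 0, "y": 0.8, "z": 0, "turn": 0, "claw": -1}
    - {"x": 0, "y": 0.3, "z": 0, "turn": 0, "claw": -1}
    - {"x": 0, "y": 0, "z": 0, "turn": 0, "claw": -1}
    - {"x": 0, "y": 0, "z": 0, "turn": 0, "claw": -1}

```text
time: 29.05
tcp_pos: [0.6064, 0.1596, 0.1527]
orientation: [0.093, -0.092, -0.701, 0.701]
wrist_force: [0.3, -0.5, -0.1]
grip_width: 0.007
```

Request:
jog_arm:
  motion:
    - {"x": 0.5, "y": 0.57, "z": 0, "turn": 0, "claw": -1}
    - {"x": 0.5, "y": 0.57, "z": 0, "turn": 0, "claw": -1}
    - {"x": 0.6, "y": 0.69, "z": 0, "turn": 0, "claw": -1}
    - {"x": 0.6, "y": 0.69, "z": 0, "turn": 0, "claw": -1}
    - {"x": 0, "y": 0, "z": 0, "turn": 0, "claw": -1}

```text
time: 29.47
tcp_pos: [0.5838, 0.1658, 0.1268]
orientation: [0.093, -0.091, -0.701, 0.701]
wrist_force: [0.0, 0.5, 0.1]
grip_width: 0.006
```

```bash
python3 rod.py
```

```text
[0.5838 0.1658 0.1268] [0.  0.5 0.1]
53 strap x [-0.0641 -0.0309 -0.0054] z [0.0037 0.0235 0.0433] q~ 0.65
```

The strap shows q about 0.6 with the tip on the rod. Continuing down the arc.

Request:
jog_arm:
  motion:
    - {"x": 0.33, "y": 0.7, "z": 0, "turn": 0, "claw": -1}
    - {"x": 0.33, "y": 0.7, "z": 0, "turn": 0, "claw": -1}
    - {"x": 0.26, "y": 0.85, "z": 0, "turn": 0, "claw": -1}
    - {"x": 0.26, "y": 0.85, "z": 0, "turn": 0, "claw": -1}
    - {"x": 0.1, "y": 0.6, "z": 0, "turn": 0, "claw": -1}

```text
time: 29.93
tcp_pos: [0.5724, 0.1688, 0.0901]
orientation: [0.093, -0.092, -0.701, 0.701]
wrist_force: [-1.0, 0.6, 1.0]
grip_width: 0.007
```

Request:
jog_arm:
  motion:
    - {"x": 0.05, "y": 0.5, "z": 0, "turn": 0, "claw": -1}
    - {"x": 0, "y": 0.4, "z": 0, "turn": 0, "claw": -1}
    - {"x": 0, "y": 0.2, "z": 0, "turn": 0, "claw": -1}
    - {"x": 0, "y": 0, "z": 0, "turn": 0, "claw": -1}
    - {"x": 0, "y": 0, "z": 0, "turn": 0, "claw": -1}

```text
time: 30.35
tcp_pos: [0.5729, 0.1688, 0.0805]
orientation: [-0.092, 0.093, 0.701, -0.701]
wrist_force: [0.3, -0.6, -0.3]
grip_width: 0.006
```

```bash
python3 rod.py
```

```text
[0.5729 0.1688 0.0805] [ 0.3 -0.6 -0.3]
96 strap x [-0.125  -0.1051 -0.0324] z [0.0014 0.0885 0.1142] q~ 0.7
```

Request:
jog_arm:
  motion:
    - {"x": 0, "y": 0.15, "z": 0, "turn": 0, "claw": -1}
    - {"x": 0, "y": 0, "z": 0, "turn": 0, "claw": -1}
    - {"x": 0, "y": 0, "z": 0, "turn": 0, "claw": -1}

```text
time: 30.65
tcp_pos: [0.5728, 0.169, 0.0792]
orientation: [-0.092, 0.093, 0.701, -0.701]
wrist_force: [-0.3, 0.5, 0.7]
grip_width: 0.003
```

Request:
jog_arm:
  motion:
    - {"x": 0, "y": 0.15, "z": 0, "turn": 0, "claw": -1}
    - {"x": 0, "y": 0, "z": 0, "turn": 0, "claw": -1}
    - {"x": 0, "y": 0, "z": 0, "turn": 0, "claw": -1}

```text
time: 30.9
tcp_pos: [0.5729, 0.169, 0.0781]
orientation: [0.092, -0.093, -0.701, 0.701]
wrist_force: [-1.4, -0.1, 6.6]
grip_width: 0.002
```

Request:
jog_arm:
  motion:
    - {"x": 0, "y": 0.12, "z": 0, "turn": 0, "claw": -1}
    - {"x": 0, "y": 0, "z": 0, "turn": 0, "claw": -1}
    - {"x": 0, "y": 0, "z": 0, "turn": 0, "claw": -1}

```text
time: 31.15
tcp_pos: [0.573, 0.1691, 0.0777]
orientation: [0.092, -0.093, -0.701, 0.701]
wrist_force: [-4.6, -2.3, 14.6]
grip_width: 0.005
```

The stop is reached: 14.6 N at tip height 66.7 mm, where 67 was expected. Backing off and checking.

Request:
jog_arm:
  motion:
    - {"x": 0, "y": -1, "z": 0, "turn": 0, "claw": -1}
    - {"x": 0, "y": -2.5, "z": 0, "turn": 0, "claw": -1}
    - {"x": 0, "y": -3.5, "z": 0, "turn": 0, "claw": -1}
    - {"x": 2, "y": -3, "z": 0, "turn": 0, "claw": -1}
    - {"x": 3.5, "y": -2, "z": 0, "turn": 0, "claw": -1}

```text
time: 31.57
tcp_pos: [0.522, 0.1825, 0.1992]
orientation: [-0.093, 0.095, 0.702, -0.7]
wrist_force: [-1.7, -0.1, 1.9]
grip_width: 0.004
```

Request:
jog_arm:
  motion:
    - {"x": 3.5, "y": 0, "z": 0, "turn": 0, "claw": -1}
    - {"x": 1, "y": 0, "z": 0, "turn": 0, "claw": -1}
    - {"x": 0, "y": 0, "z": 0, "turn": 0, "claw": -1}
    - {"x": 0, "y": 0, "z": 0, "turn": 0, "claw": -1}
    - {"x": 0, "y": 0, "z": 0, "turn": 0, "claw": -1}

```text
time: 31.98
tcp_pos: [0.477, 0.1941, 0.1962]
orientation: [0.093, -0.093, -0.701, 0.701]
wrist_force: [-0.2, -1.1, 0.6]
grip_width: 0.003
```

```bash
python3 flat.py green 232 50 290 145 0.052 w10; python3 - <<'E'
from white import *
white("w10.npz",.052,(226,28,294,143))
s=dict(np.load("w10.npz")); P=cloud(s); H=np.array([.658,.1466]); u=np.array([.9638,-.2667]); v=np.array([.2667,.9638])
X=P-np.array([*H,0]); a=X[...,:2]@u; b=X[...,:2]@v; m=(s["depth"]>0)&(abs(b)<.033)&(a>-.11)&(a<0)&(P[...,2]>.056)&(P[...,2]<.1)
q=np.c_[a[m],b[m],P[m][:,2]]; r=q[abs(q[:,1])>.015]; print("rod",len(r),np.median(r,0).round(4),np.percentile(r[:,2],98).round(4))
st=q[(abs(q[:,1])<.01)&(q[:,0]>-.08)]; print("strap slope",len(st),np.polyfit(st[:,0],st[:,2],1).round(4) if len(st)>5 else "")
im=cv2.imread("pics/w10.png"); cv2.imwrite("pics/w10c.png",cv2.resize(im[0:200,170:350],None,fx=3,fy=3,interpolation=cv2.INTER_CUBIC))
E
```

```text
n 1062 centre [0.5632 0.1668 0.0533] normal [0.002 0.002 1.   ] tilt deg 0.1 z [0.0519 0.0547]
px [238 102] [280 133]
z 0.052 centre [548.1 173.2] size [45.4 31.9] x-axis yaw 1.3076
[0.477  0.1941 0.196 ] [-0.  -0.1 -0.5] 0.007015711897174046
px [233 102] [284 141]
centre [544.6 174.5] size [54.9 40.7] yaw 1.3318 z 0.0534
rod 517 [-0.0891  0.0152  0.0667] 0.0733
strap slope 1770 [0.0033 0.0661]
```

View pics/w10c.png

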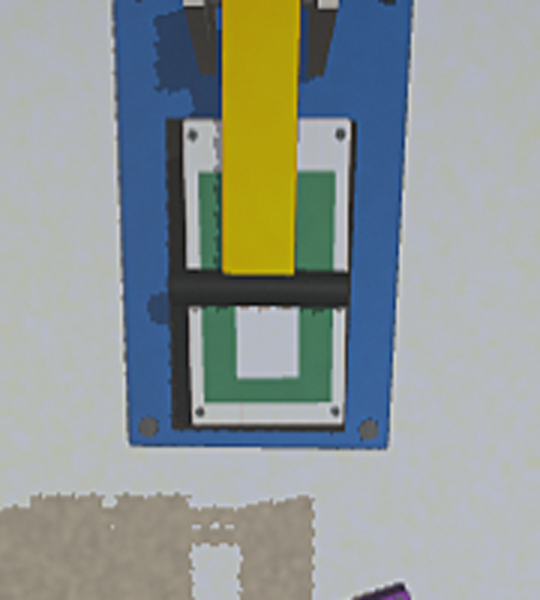

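The strap is level (slope 0.003), the rod lies across the pile, and green is still flat with its edges in line. Handing in.

```bash
python3 -c "
from h import *
print(manip.finish_job())"
```

```text
the job is handed in; nothing more can be done
None
```

The blue drive is on the white one and the green drive is on the blue one, all label up, with the hold-down arm fully down. I handed the job in at about 32 s of robot time; no verdict was reported.

**How it went:** I gripped each drive low on the slope, clear of the light bar, and drew it out. The tool could not be tilted, so I turned each drive flat by pressing it on the table. I then gripped it again at its true centre and lowered it until the wrist force showed contact. The closed fingers pushed the hold-down arm over and pressed it to its stop at about 15 N.

**Last checks:**

| Check | Result |
|---|---|
| Blue on white, measured from blue's outline just after placing | within about 1 mm and 0.003 rad |
| Green on blue, measured the same way | within about 1 mm and 0.001 rad |
| Tilt of the top drive after closing the arm | 0.1° |
| Hold-down strap slope | 0.003 |
| Gripper | clear of everything |

**What disagreed:**
- **Label offset:** the labels sit about 4 mm off-centre along the drives, which would have misplaced blue. I found this before placing it and corrected for it.
- **Depth readings:** they came out about 1.3 mm high throughout, within the stated calibration.
- **Last side-view check of the arm:** near the end of its swing, one angle reading was spoiled because the gripper was in view. I relied on the stop contact and the later wrist view instead.
- **Final outline of green:** the last automatic fit caught only half the drive because the rod crosses it, so its final position was checked by tilt and by eye.
- **Other things on the bench:** I did not measure them again; none of the moves was planned near them.

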